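# Turn a tube block on the corner post and seat it against the stop

## Task

The square tube block must sit in its stop fence with the thermometer hole facing the robot. It is too wide to grip, so push it: let its leading corner catch on the round post at the left end of the fence, swing it a quarter turn about the post until it lies flush along the fence, then slide it along the fence and press it home against the tip of the set screw with a gentle, steady push (about 8 N). The block stays flat on the worktop, the screw must not be rammed, and the other things are left alone.

Things in the scene. Friction and masses are not known exactly. Their poses are not given: they have to be found in the camera images.
- block: Square aluminium tube block, 92 x 92 mm, 40 mm high, 0.3 to 0.6 kg, loose on the worktop; its 16 wells are too narrow for fingers. Origin: centre of the underside, z up. Its -x side has the thermometer hole (10 mm) and, along that top edge, a dark milled line; at the start this side faces away from the post and the block's x axis lies roughly along the fence's x axis.
- bore (a point): Mouth of the thermometer hole: centre of the block's -x side, 46 mm from the block's axis, 20 mm up.
- fence: Fixed aluminium stop fence, 34 mm high. Origin: on the worktop at the axis of the round post, where the bar begins. x runs along the bar from the post to the end bracket (roughly to the robot's right); the block goes on its -y side, towards the robot. The guiding face is the plane y = -8 mm, x = 0 to 165 mm; a block lying flush has its centre at y = -54 mm.
- post: Fixed round steel post, 16 mm diameter, 52 mm high, origin and axes as the fence; its side is tangent to the guiding face. At the start the block stands 10 to 50 mm before it (negative fence x), the post in the way of its leading side near that side's +y end. Pushed at the other (-y) end of its -x side, the caught block swings counter-clockwise seen from above.
- bracket: Fixed bracket across the fence's end, 80 mm wide, 38 mm high; origin at fence x = 158, y = -48 mm. It carries a set screw along x, 20 mm up, at fence y = -52 mm, 15 mm round tip towards the post. The tip is locked anywhere from fence x = 120 to 138 mm, not measured: feel for it. A seated block's centre is at fence x = 74 to 92 mm. Press with 5 to 12 N; over 20 N is ramming.
- tape_roll: Bystander: roll of label tape lying flat, 62 mm wide, 19 mm high, to the right of the bracket. Origin: centre of its underside.
- vial_b: Bystander: small capped vial, 26 mm wide, 55 mm high, behind the middle of the fence. Origin: centre of its underside.
- vial_a: Bystander: small capped vial, 26 mm wide, 55 mm high, behind the fence's post. Origin: centre of its underside.

How it is judged:
On the way, in this order (a step that is already met when the one before it is completed fails the run):
1. the block is part-way round (25 to 65 degrees turned) and bears on the post (angle between the x axis of block and the x axis of fence, either way round between 0.44 and 1.13 rad and contact force between block and post above 0.3 N), for 0.05 s.
2. the block has turned the quarter, hole towards the robot, and lies flush along the fence (angle between the x axis of block and the y axis of fence, either way round below 0.05 rad and y of bore in the frame of fence below -0.094 m and y of block in the frame of fence above -0.058 m), for 0.1 s.
3. flush along the fence, the block is pressed against the set screw with at least 4 N (all of step 2 and x of block in the frame of fence between 0.068 and 0.096 m and contact force between block and bracket above 4 N), for 0.3 s.
At the end, for the whole second after the job is handed in: The block, let go, rests flat within 3 degrees of square to the fence and 4 mm of its guiding face, thermometer hole away from the fence, centre 68 to 96 mm along the fence, where it was pressed on the set screw with at least 4 N for 0.3 s (all of step 2 and x of block in the frame of fence between 0.068 and 0.096 m and height (world z) of block below 0.003 m and angle between block's own z axis and vertical below 0.03 rad and linear speed of block below 0.01 m/s and contact force between block and the arm below 0.1 N and contact force between block and the fingers below 0.1 N); the robot touches nothing.
It fails at once if the block or the set screw is rammed: more than 20 N between block and end bracket with its screw (contact force between block and bracket above 20 N).
It fails at once if the robot pushes the block with more than 25 N (contact force between block and the fingers above 25 N or contact force between block and the arm above 25 N).
It fails at once if the block is lifted or tipped (height (world z) of block above 0.008 m or angle between block's own z axis and vertical above 0.12 rad).
It fails at once if a bystander is shifted by more than 15 mm (distance of any of tape_roll, vial_a, vial_b from where it was at the start of the episode above 0.015 m).
It also fails if it takes over 72 s, if anything falls off the work surface, if the arm or the gripper's body presses on something with over 40 N, if the wrist force passes 120 N, or if a joint passes its speed limit or range.

## Robot

A 7-joint arm with a two-finger parallel gripper is mounted at the origin on a cart in front of the work surface, level with it; the furniture and walls round the work are solid. World frame = base frame: x ahead of the robot, y to its left, z up, the work surface at z = 0. Lengths are in m, angles in rad, forces in N, time in s.
With the tool pointing down it reaches from about 0.425 to 0.875 m from the base axis. Payload 4.7 kg.
Tool frame: the origin (TCP) lies between the finger pads; the fingertips stand 11 mm ahead of it and the grasp point (between the pads) lies 8 mm behind it; z points along the fingers, y is the direction in which the jaws open and shut (so a half turn about z gives the same grasp; the last joint's range is limited). The gripper opens to 87 mm and grips with 3 to 60 N. Pads are 19 mm wide; open, the fingers measure 117 mm over their backs; the gripper's body (75 mm by 190 mm) begins 51 mm behind the grasp point.
Start: joints at [-1.29, 0.321, -0.07, 1.45, 0.023, 1.371, -0.057], TCP at [0.171, 0.627, 0.234] pointing down, gripper open.
Joint ranges: [-2.86, 2.86], [-0.3, 2.09], [-1.38, 1.24], [0.06, 2.45], [-1.56, 4.7], [0.09, 2.05], [-2.69, 2.69]. Speed limits (rad/s): [2.57, 2.57, 3.14, 3.14, 3.14, 3.14, 3.14].

## Interface

Orientations are given as a rotation vector (axis times angle).
In Python, from bench import ctrl gives the robot as it stands.
- The arm moves only by the tool servo_tool, never from a script. Its argument "series" is a list of rows, each an object with "travel": the shift along the tool's x, y, z in m, a list of three; "angular": the turn, a rotation vector about the tool's x, y, z in rad, a list of three. A call has 1 to 5 rows; each row shifts and turns the commanded pose from where the row before left it, along the tool's axes as they then stand; what a row does not reach is not made up. A row lasts 1/10 s, in which the tool goes at most 50 mm and 8.59 degrees, less where a joint would pass 70% of its speed; a pose out of reach is approached as far as the arm can. A call with a gripper value outside its range is refused whole. "claw" is the finger opening in m, from 0 to 0.087, set as the call begins (left out, the last holds). The fingers move at their own pace and stop on an object; "squeeze" is the grip in N (left out, the last holds). Time passes only in rows, so rows that do not move let the fingers close. It gives the time, the measured TCP pose, the force and the opening at its end, in the units of the state.
- ctrl.get_state(): the state, without advancing time (a new reading comes with each control period).
- ctrl.get_image(name): name is "side" or "top" or "wrist"; returns the picture (400x640x3 uint8, red, green, blue); there is no depth.
- ctrl.calibration(name): a dict with "fx", "fy", "cx", "cy" (pixels), "rvec" (rotation vector, rad) and "tvec" (3), from world to camera coordinates, as OpenCV has them. Camera axes: x right, y down, z forward; pixel columns grow to the right and rows downward; lengths in m; the calibration is good to about 2 mm. A picture is of the moment at which its call begins: read the wrist's pose just before it. calibration takes no time and is no camera call; for the wrist camera it gives the pose at the moment of the call.
- ctrl.close_job(): hands the job in, once; it reports no verdict.
The state is a dict: "time": time; "joint_positions": joint angles; "qd": joint speeds; "joint_torque": joint torques, N m; "position": TCP position; "tool_rot": TCP orientation; "ft_force": force on the tool from outside, world axes, zero at the start; "torque": the same for the moment, N m; "grip_width": opening from 0.0 (shut) to 1.0 (fully open).
Only numpy, scipy, OpenCV 4.12 (cv2) and the standard library are available. Lean on these libraries where they do the work, as an engineer would, in place of code of your own. Each camera call takes 0.05 s, during which the arm holds its last target.

## Working session

There is one attempt and no reset: what is moved stays moved. The work goes in short steps, Python scripts to look and compute and a tool call to move; the robot and the scene stay as the last step left them, time stands still between calls to the robot, and variables do not carry over. Pictures are saved under pics/ and viewed, and the job is handed in when it is done.

Besides the shell and the picture viewer there is one more tool, called as name(argument=value, ...), one argument or row to a line, values as JSON. servo_tool: Moves the arm, as the interface text tells. Its arguments: {"type":"object","properties":{"series":{"type":"array","items":{"type":"object","properties":{"travel":{"type":"array","items":{"type":"number"}},"angular":{"type":"array","items":{"type":"number"}}}}},"claw":{"type":"number"},"squeeze":{"type":"number"}},"required":["series"]}

```bash
ls; mkdir -p pics; python3 - <<'E'
from bench import ctrl
import cv2
s=ctrl.get_state()
print(s)
for n in ("top","side","wrist"):
    c=ctrl.calibration(n); print(n,c)
    cv2.imwrite(f"pics/{n}0.png",ctrl.get_image(n)[:,:,::-1])
E
```

```text
pics
{'time': 0.0, 'joint_positions': array([-1.28993111,  0.32183092, -0.07008142,  1.45167253,  0.0225876 ,
        1.37078336, -0.05689038]), 'qd': array([-0.00265211, -0.00023538, -0.00023827,  0.00089096,  0.00010063,
       -0.00149977,  0.00051626]), 'joint_torque': array([ 2.30906617e-04, -4.91287136e+01, -4.03555473e-01, -3.12529814e+01,
       -6.38858811e-02,  4.35153174e-02,  1.77083025e-04]), 'position': array([0.1712537 , 0.62648692, 0.23245755]), 'tool_rot': array([-4.17716190e-01, -3.11352771e+00,  2.98422559e-03]), 'ft_force': array([-0.42816152,  0.59474128, -0.80982786]), 'torque': array([ 0.02584646, -0.02397068, -0.049374  ]), 'grip_width': 0.9989117076761642}
top {'fx': 389.17484358251903, 'fy': 389.17484358251903, 'cx': 322.3563194942033, 'cy': 197.1895555392837, 'rvec': array([ 2.1449665 , -2.17473887,  0.20783989]), 'tvec': array([0.15762232, 0.50514499, 0.83282582])}
side {'fx': 417.5750145729297, 'fy': 417.5750145729297, 'cx': 313.4754701790362, 'cy': 199.498604045362, 'rvec': array([ 2.30233619, -0.21127192,  0.10798535]), 'tvec': array([-0.4893726 ,  0.18755141,  0.66057304])}
wrist {'fx': 316.6774298153737, 'fy': 316.6774298153737, 'cx': 313.27469608647766, 'cy': 193.49341094334423, 'rvec': array([-2.30583097, -1.75787008, -0.2574363 ]), 'tvec': array([-0.64936536, -0.03379374,  0.39067105])}
```

View pics/top0.png

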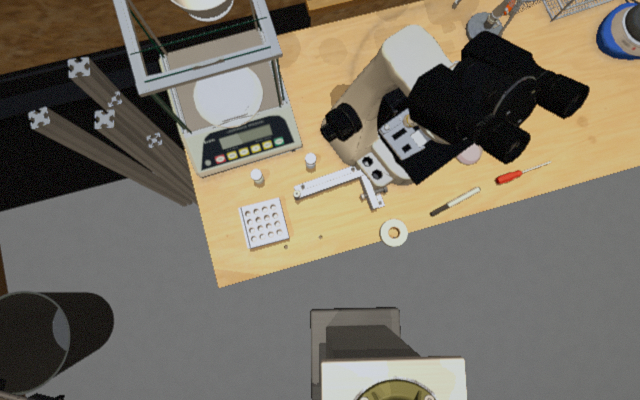

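View pics/side0.png

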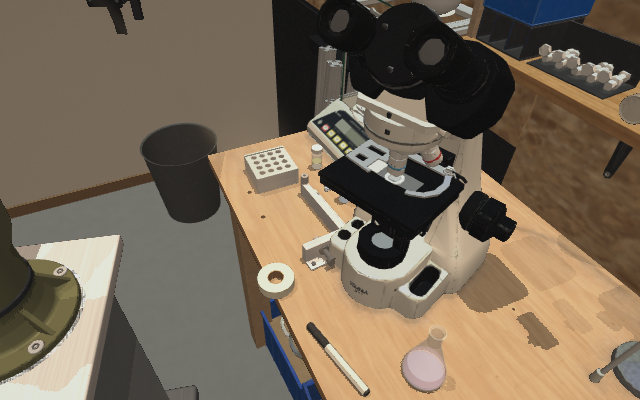

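View pics/wrist0.png

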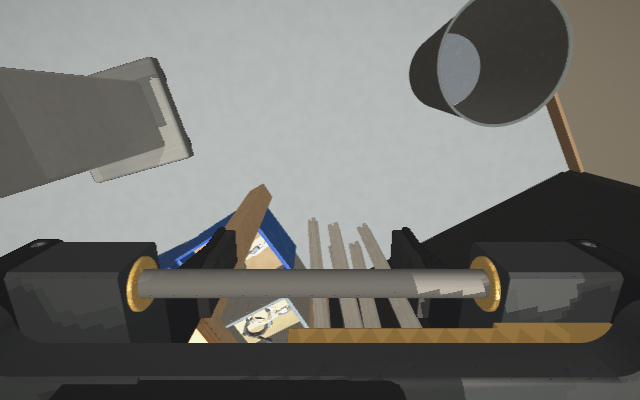

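```bash
cat > h.py <<'E'
import numpy as np, cv2
from bench import ctrl
def cal(n):
    c=ctrl.calibration(n); K=np.array([[c['fx'],0,c['cx']],[0,c['fy'],c['cy']],[0,0,1.]])
    return K,np.array(c['rvec'],float),np.array(c['tvec'],float)
def proj(n,P):
    K,r,t=cal(n); return cv2.projectPoints(np.array(P,float).reshape(-1,1,3),r,t,K,None)[0].reshape(-1,2)
def ray(n,px,c=None):
    K,r,t=c or cal(n); R=cv2.Rodrigues(r)[0]
    d=(np.c_[np.array(px,float).reshape(-1,2),np.ones(np.size(px)//2)]@np.linalg.inv(K).T)@R
    return -R.T@t,d
def plane(n,px,z,c=None):
    o,d=ray(n,px,c); return o+d*((z-o[2])/d[:,2])[:,None]
def crop(n,x0,x1,y0,y1,f,name):
    im=ctrl.get_image(n)[:,:,::-1]
    cv2.imwrite(f"pics/{name}.png",cv2.resize(im[y0:y1,x0:x1],None,fx=f,fy=f,interpolation=cv2.INTER_CUBIC))
    return im
E
python3 - <<'E'
from h import *
for n in ("top","side","wrist"): print(n,ray(n,[[320,200]]),proj(n,[[0,0,0],[0.17,.627,.234],[.5,0,0]]))
print(plane("top",[[264,223],[297,193],[360,172],[380,207],[257,177],[310,160],[395,233],[219,286]],0.03))
im=cv2.imread("pics/top0.png"); cv2.imwrite("pics/topz.png",cv2.resize(im[140:260,225:425],None,fx=4,fy=4,interpolation=cv2.INTER_CUBIC))
im=cv2.imread("pics/side0.png"); cv2.imwrite("pics/sidez.png",cv2.resize(im[130:290,220:380],None,fx=3.7,fy=3.7,interpolation=cv2.INTER_CUBIC))
E
```

```text
top (array([0.37551264, 0.18566519, 0.89338334]), array([[ 0.14467263, -0.03419709, -0.98893336]])) [[396.0123452  433.24098004]
 [ 23.33457032 396.36436411]
 [386.28718412 201.90194281]]
side (array([ 0.40707893, -0.44583007,  0.58867657]), array([[ 0.16021629,  0.72121472, -0.67411101]])) [[  4.12320067 318.05745966]
 [127.7351225   20.41793246]
 [314.5096049  272.74132863]]
wrist (array([0.09524804, 0.64722495, 0.38422443]), array([[ 0.30101178, -0.06023364, -0.95217487]])) [[-213.23809821  166.10995802]
 [ 313.71636467  252.87387377]
 [   3.64876824  449.85966542]]
[[ 0.45180605  0.28048796  0.03      ]
 [ 0.51826856  0.2072036   0.03      ]
 [ 0.56525234  0.06364665  0.03      ]
 [ 0.48439845  0.02096983  0.03      ]
 [ 0.55568257  0.29677976  0.03      ]
 [ 0.59411663  0.17713713  0.03      ]
 [ 0.42556543 -0.01040253  0.03      ]
 [ 0.31749297  0.37587215  0.03      ]]
```

View pics/topz.png

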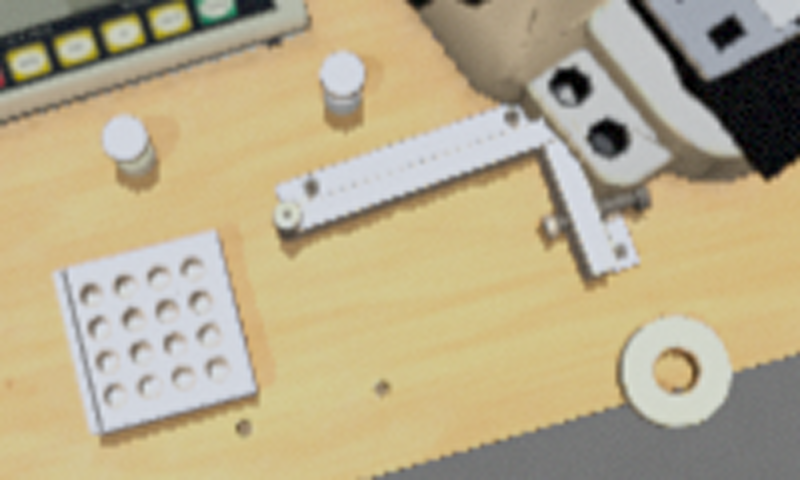

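View pics/sidez.png

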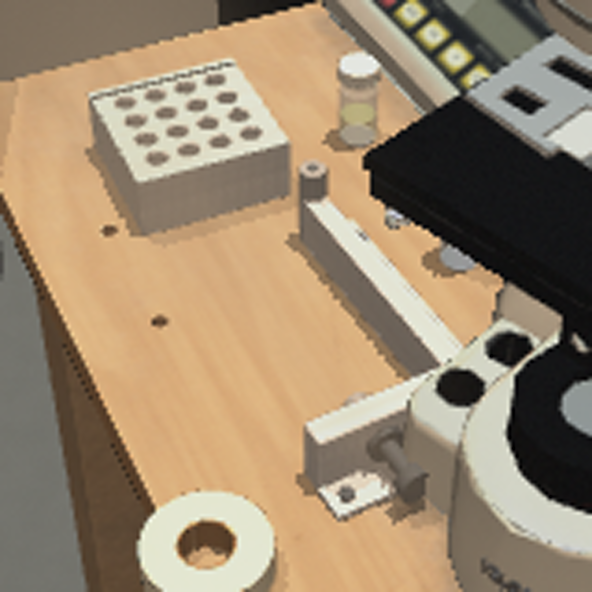

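```bash
python3 - <<'E'
from h import *
def T(p): return np.array(p)/4+[225,140]
def S(p): return np.array(p)/3.7+[220,130]
def M(n):
    K,r,t=cal(n); return K@np.c_[cv2.Rodrigues(r)[0],t]
tp=np.array([[57,272],[217,232],[257,393],[98,433],[288,214]])
sp=np.array([[90,93],[233,62],[290,140],[140,187],[313,168]])
X=cv2.triangulatePoints(M("top"),M("side"),T(tp).T.astype(float),S(sp).T.astype(float)); X=(X[:3]/X[3]).T
# order: side: far-left? print both
print("post tri",X[4]); print("post top plane",plane("top",T(tp[4]),.052),"side",plane("side",S(sp[4]),.052))
# correspondence: top corner list: left-back, right-back, right-front, left-front
print("block top z=.04",b:=plane("top",T(tp[:4]),.04)); print("side z=.04",plane("side",S(sp[:4]),.04))
print("edges",[np.linalg.norm(b[i]-b[(i+1)%4]) for i in range(4)])
f=plane("top",T([[305,229],[540,148],[277,186],[518,104]]),.034);print("bar front/back edge",f)
d=f[1]-f[0];print(np.degrees(np.arctan2(d[1],d[0])));d=f[3]-f[2];print(np.degrees(np.arctan2(d[1],d[0])))
br=plane("top",T([[545,150],[592,270],[638,262]]),.038);print("bracket",br)
print("screw tip",plane("top",T([547,228]),.02))
print("vials",plane("top",T([[127,137],[343,75]]),.055), "tape",plane("top",T([[675,370]]),.019))
E
```

```text
post tri [0.51618635 0.2065859  0.05178223]
post top plane [[0.51352287 0.20666232 0.052     ]] side [[0.5184351  0.20668266 0.052     ]]
block top z=.04 [[0.48459484 0.3335849  0.04      ]
 [0.50582292 0.24618883 0.04      ]
 [0.41692155 0.22448045 0.04      ]
 [0.39668078 0.31023598 0.04      ]]
side z=.04 [[0.40234756 0.31404657 0.04      ]
 [0.49034881 0.33099309 0.04      ]
 [0.51227378 0.24870947 0.04      ]
 [0.4237393  0.22147662 0.04      ]]
edges [np.float64(0.08993722992676588), np.float64(0.09151342268508951), np.float64(0.08811186223411789), np.float64(0.09096182514032329)]
bar front/back edge [[0.50789852 0.19770391 0.034     ]
 [0.55281479 0.06457635 0.034     ]
 [0.53242153 0.21314989 0.034     ]
 [0.57840085 0.07632154 0.034     ]]
-71.35597986354088
-71.42577133564906
bracket [[0.55081665 0.06234869 0.038     ]
 [0.48245262 0.03823386 0.038     ]
 [0.48664323 0.01225443 0.038     ]]
screw tip [[0.50913979 0.06005998 0.02      ]]
vials [[0.55660496 0.29415942 0.055     ]
 [0.59061487 0.17569182 0.055     ]] tape [[ 0.42737048 -0.01010536  0.019     ]]
```

```bash
python3 - <<'E'
from h import *
im=cv2.imread("pics/side0.png"); cv2.imwrite("pics/sz2.png",cv2.resize(im[20:160,260:400],None,fx=4,fy=4))
def M(n):
    K,r,t=cal(n); return K@np.c_[cv2.Rodrigues(r)[0],t]
o,d=ray("top",[[80,68],[40,118],[115,100],[105,119],[154,140],[190,203]])
os,ds=ray("side",[[325,47],[325,120]])
for px in ([80,68],[40,118],[115,100],[105,119],[154,140],[190,203]):
  for q in ([325,47],[325,120]):
    a=ray("top",[px])[1][0];b=ray("side",[q])[1][0]
    A=np.c_[a,-b];s,res,*_=np.linalg.lstsq(A,os-o,rcond=None);print(px,q,(o+a*s[0]).round(3),res)
# balance front edge & scope candidates
print(plane("top",[[200,176],[300,146],[303,50]],0.05).round(3))
print(plane("top",[[362,155],[385,185],[410,183]],0.06).round(3))
E
```

```text
[80, 68] [325, 47] [0.733 0.608 0.192] [0.01020927]
[80, 68] [325, 120] [ 0.852  0.748 -0.041] [0.04290075]
[40, 118] [325, 47] [0.673 0.742 0.091] [4.20075993e-08]
[40, 118] [325, 120] [ 0.818  1.014 -0.301] [0.0065325]
[115, 100] [325, 47] [0.671 0.54  0.191] [0.00207366]
[115, 100] [325, 120] [ 0.774  0.665 -0.056] [0.01538098]
[105, 119] [325, 47] [0.643 0.569 0.166] [8.2976439e-05]
[105, 119] [325, 120] [ 0.747  0.718 -0.117] [0.00591397]
[154, 140] [325, 47] [0.589 0.459 0.205] [0.0004445]
[154, 140] [325, 120] [ 0.663  0.554 -0.034] [0.00070418]
[190, 203] [325, 47] [0.468 0.38  0.242] [0.01469339]
[190, 203] [325, 120] [0.498 0.443 0.031] [0.01235332]
[[0.555 0.418 0.05 ]
 [0.621 0.199 0.05 ]
 [0.852 0.19  0.05 ]]
[[ 0.597  0.062  0.06 ]
 [ 0.529  0.014  0.06 ]
 [ 0.533 -0.042  0.06 ]]
```

View pics/sz2.png

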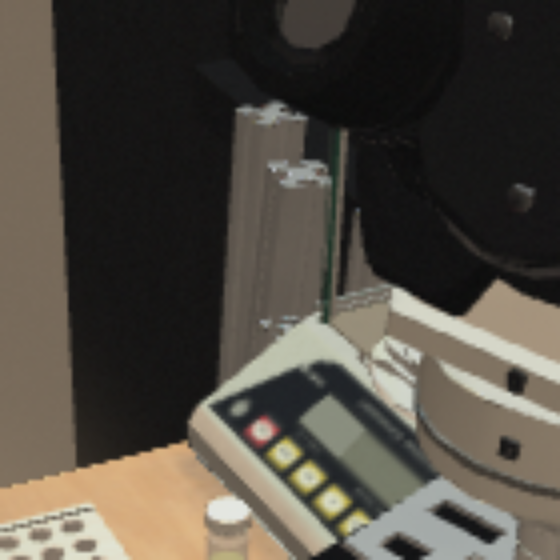

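```bash
cat >> h.py <<'E'
from scipy.spatial.transform import Rotation as Rn
PO=np.array([.516,.2067]); FA=np.radians(-71.4)
ex=np.array([np.cos(FA),np.sin(FA)]); ey=np.array([-ex[1],ex[0]])
def f2w(x,y): return PO+ex*x+ey*y
def w2f(p): d=np.array(p)[:2]-PO; return np.array([d@ex,d@ey])
def st():
    s=ctrl.get_state(); R=Rn.from_rotvec(s['tool_rot']).as_matrix()
    return s,R,np.degrees(np.arctan2(R[1,0],R[0,0]))
def plan(target,az,n,frm=None):
    s,R,a=st(); p=s['position']
    if frm: p=np.array(frm[0]);a=frm[1]
    d=(az-a+180)%360-180
    Rd=Rn.from_euler('z',np.radians(az)).as_matrix()@np.diag([1.,-1,-1]);R=Rn.from_euler('z',np.radians(a)).as_matrix()@np.diag([1.,-1,-1])
    for i in range(n):
        A=np.radians(a+d*i/n); Q=Rn.from_euler('z',A).as_matrix()@np.diag([1.,-1,-1])
        print("travel",(Q.T@((np.array(target)-p)/n)).round(4),"ang z",round(-np.radians(d)/n,4))
E
python3 - <<'E'
from h import *
s,R,a=st();print(a,s['position'],R[:,2])
plan([.422,.3595,.234],103.5,10)
E
```

```text
164.71475138084614 [0.1713016  0.6265993  0.23271766] [-3.14612805e-04 -1.44494759e-03 -9.99998907e-01]
travel [-0.0312 -0.0192 -0.0001] ang z 0.1068
travel [-0.0331 -0.0157 -0.0001] ang z 0.1068
travel [-0.0346 -0.0121 -0.0001] ang z 0.1068
travel [-0.0357 -0.0083 -0.0001] ang z 0.1068
travel [-0.0364 -0.0045 -0.0001] ang z 0.1068
travel [-0.0366 -0.0006 -0.0001] ang z 0.1068
travel [-0.0365  0.0033 -0.0001] ang z 0.1068
travel [-0.0359  0.0072 -0.0001] ang z 0.1068
travel [-0.0349  0.011  -0.0001] ang z 0.1068
travel [-0.0336  0.0146 -0.0001] ang z 0.1068
```

servo_tool(
  series=[
    {"travel":[-0.031,-0.019,0],"angular":[0,0,0.107]},
    {"travel":[-0.033,-0.016,0],"angular":[0,0,0.107]},
    {"travel":[-0.035,-0.012,0],"angular":[0,0,0.107]},
    {"travel":[-0.036,-0.008,0],"angular":[0,0,0.107]},
    {"travel":[-0.036,-0.004,0],"angular":[0,0,0.107]},
  ],
  claw=0,
)

```text
time: 0.65
position: [0.2982, 0.4925, 0.2333]
tool_rot: [1.233, 2.89, -0.001]
ft_force: [-0.0, 0.3, 0.0]
grip_width: 0.627
```

servo_tool(
  series=[
    {"travel":[-0.037,0,0],"angular":[0,0,0.107]},
    {"travel":[-0.036,0.003,0],"angular":[0,0,0.107]},
    {"travel":[-0.036,0.007,0],"angular":[0,0,0.107]},
    {"travel":[-0.035,0.011,0],"angular":[0,0,0.107]},
    {"travel":[-0.034,0.015,0],"angular":[0,0,0.107]},
  ],
)

```text
time: 1.15
position: [0.4237, 0.3589, 0.2334]
tool_rot: [-1.952, -2.461, 0.0]
ft_force: [0.1, 0.0, -0.6]
grip_width: 0.171
```

servo_tool(
  series=[
    {"travel":[0,0,0]},
    {"travel":[0,0,0]},
    {"travel":[0,0,0]},
  ],
)

```text
$.series[0]: bad value
```

```bash
python3 - <<'E'
from h import *
s,R,a=st();print(a,s['position'],s['ft_force'],s['grip_width'],R[:,2])
c=cal("wrist");print(c)
cv2.imwrite("pics/w1.png",ctrl.get_image("wrist")[:,:,::-1]); cv2.imwrite("pics/t1.png",cv2.resize(ctrl.get_image("top")[140:260,225:425,::-1],None,fx=4,fy=4,interpolation=cv2.INTER_CUBIC))
E
```

```text
103.16652551897128 [0.42365095 0.35886825 0.23342674] [ 0.07995936  0.01926198 -0.56136763] 0.17089287718206805 [-1.75689223e-04  4.62377554e-05 -9.99999983e-01]
(array([[316.67742982,   0.        , 313.27469609],
       [  0.        , 316.67742982, 193.49341094],
       [  0.        ,   0.        ,   1.        ]]), array([-2.83557258, -0.32535857, -0.04795467]), array([-0.49390636,  0.20864938,  0.46339217]))
```

View pics/w1.png

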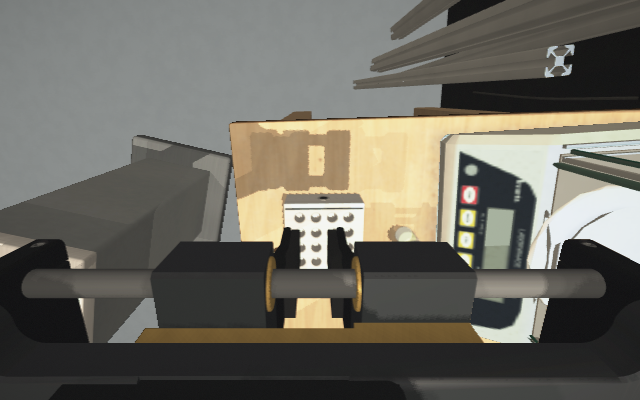

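View pics/t1.png

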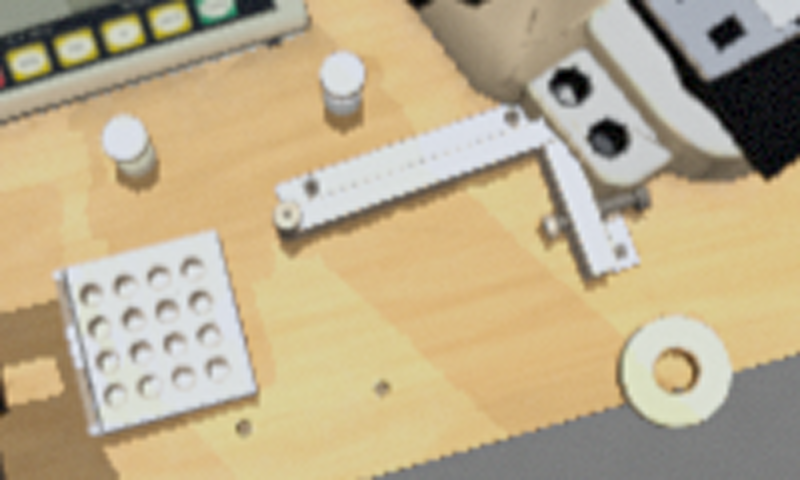

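```bash
python3 - <<'E'
from h import *
print(ray("wrist",[[320,200]])[0], proj("wrist",[[.5,0,0],[.454,.2787,.04],[.4435,.3234,.04],[.4435,.3234,.02],[.516,.2067,.052],[.4,.4,0]]))
im=cv2.imread("pics/w1.png");cv2.imwrite("pics/w1z.png",cv2.resize(im[180:290,260:440],None,fx=4.4,fy=4.4,interpolation=cv2.INTER_CUBIC))
E
```

```text
[0.40988484 0.43124756 0.38490633] [[308.46475242 392.36387195]
 [320.6819693  237.73958896]
 [320.56431806 200.96358375]
 [320.1601741  195.81571299]
 [356.88441681 304.49712015]
 [298.6570967  123.1812704 ]]
```

View pics/w1z.png

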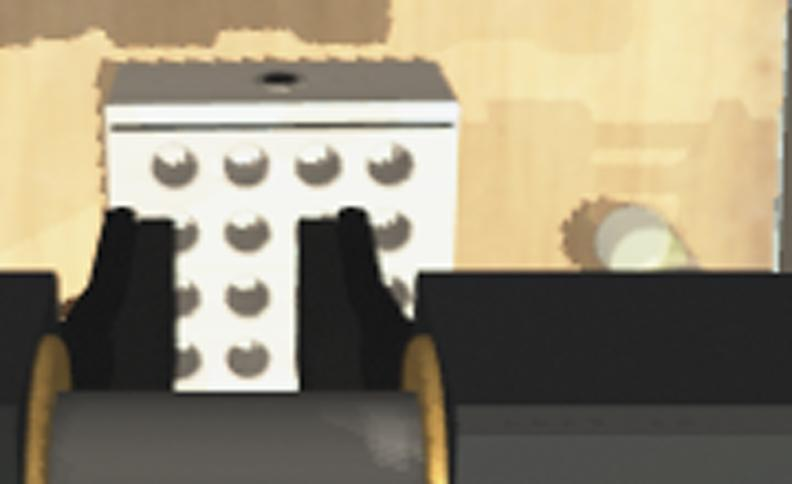

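```bash
python3 - <<'E'
from h import *
p=plane("wrist",[[283.9,203.4],[364.3,203.0]],.04);print(p,np.linalg.norm(p[1]-p[0]))
d=p[1]-p[0];print(np.degrees(np.arctan2(d[1],d[0]))); print(p.mean(0)[:2]);
a=np.radians(np.degrees(np.arctan2(d[1],d[0]))-90);print("centre",p.mean(0)[:2]+.046*np.array([np.cos(a),np.sin(a)]))
print(plane("wrist",[[323.2,197.7]],.02))
E
```

```text
[[0.4030952  0.31133862 0.04      ]
 [0.49305608 0.33197727 0.04      ]] 0.0922979611120504
12.92109265169415
[0.44807564 0.32165795]
centre [0.45836166 0.27682272]
[[0.44762078 0.32188162 0.02      ]]
```

servo_tool(
  series=[
    {"travel":[0,0,0.045]},
    {"travel":[0,0,0.045]},
    {"travel":[0,0,0.045]},
    {"travel":[0,0,0.045]},
    {"travel":[0,0,0.025]},
  ],
)

```text
$.series[0]: bad value
```

servo_tool(
  series=[
    {"travel":[0,0,0.005]},
    {"travel":[0,0,0.001]},
    {"travel":[-0.003,0,0]},
  ],
)

```text
$.series[0]: bad value
```

```bash
sed -i 's/PO=np.array(\[.516,.2067\])/PO=np.array([.5175,.2067])/' h.py; python3 - <<'E'
from h import *
s,R,a=st();print(a,s['position'],s['ft_force'],s['grip_width'],w2f(s['position']))
cv2.imwrite("pics/w2.png",ctrl.get_image("wrist")[:,:,::-1])
cv2.imwrite("pics/s2.png",cv2.resize(ctrl.get_image("side")[80:260,180:400,::-1],None,fx=3.3,fy=3.3))
E
```

```text
102.73864581902598 [0.42765871 0.35434742 0.23361509] [-1.28067436 -0.36396966 -0.08190282] 0.08222867167217486 [-0.16859127 -0.03805522]
```

View pics/w2.png

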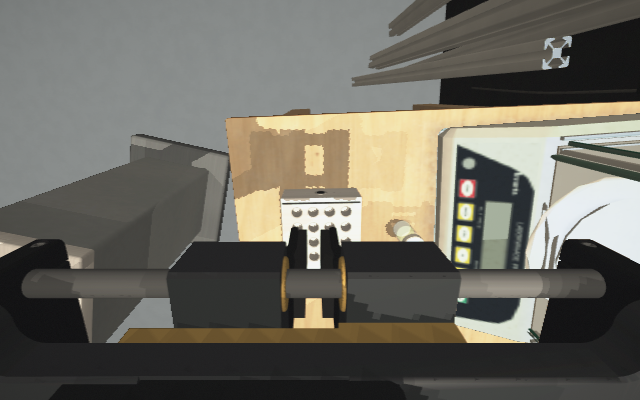

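View pics/s2.png

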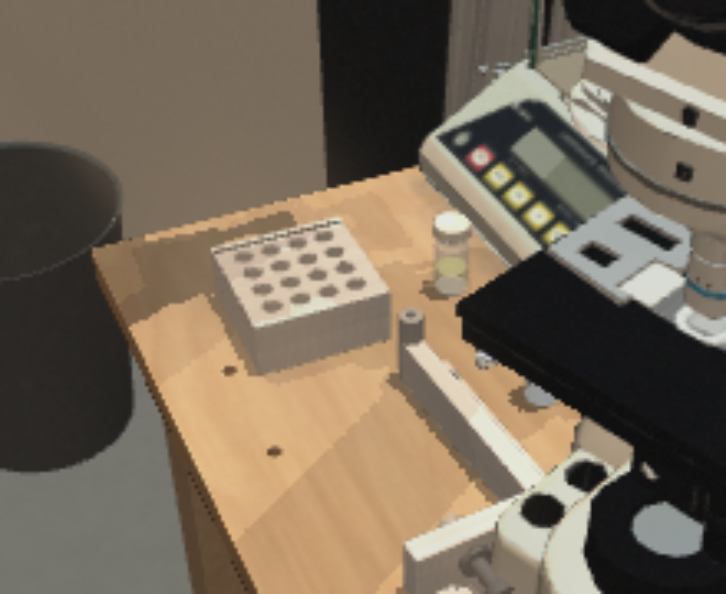

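servo_tool(
  series=[
    {"travel":[0.004,0,0.03],"angular":[0,0,0]},
    {"travel":[0,0,0.045],"angular":[0,0,0]},
    {"travel":[0,0,0.045],"angular":[0,0,0]},
    {"travel":[0,0,0.03],"angular":[0,0,0]},
    {"travel":[0,0,0.02],"angular":[0,0,0]},
  ],
)

```text
time: 1.85
position: [0.4191, 0.3645, 0.0604]
tool_rot: [-1.941, -2.468, 0.006]
ft_force: [0.1, 0.3, -0.4]
grip_width: 0.004
```

servo_tool(
  series=[
    {"travel":[0,0,0.02],"angular":[0,0,0]},
    {"travel":[0,0,0.01],"angular":[0,0,0]},
    {"travel":[0,0,0.008],"angular":[0,0,0]},
    {"travel":[0,0,0],"angular":[0,0,0]},
    {"travel":[0,0,0],"angular":[0,0,0]},
  ],
)

```text
time: 2.35
position: [0.4223, 0.3647, 0.0263]
tool_rot: [-1.946, -2.466, -0.002]
ft_force: [0.9, -1.0, 0.1]
grip_width: 0.004
```

```bash
python3 - <<'E'
from h import *
im=cv2.imread("pics/w2.png");cv2.imwrite("pics/w1z.png",cv2.resize(im[180:290,260:440],None,fx=4.4,fy=4.4,interpolation=cv2.INTER_CUBIC))
s,R,a=st();print(a,s['position'],s['ft_force'],s['grip_width'],w2f(s['position']),R[:,2])
cv2.imwrite("pics/w3.png",ctrl.get_image("wrist")[:,:,::-1])
cv2.imwrite("pics/s3.png",cv2.resize(ctrl.get_image("side")[80:260,180:400,::-1],None,fx=3.3,fy=3.3))
E
```

```text
103.43998822254488 [0.42231499 0.36471622 0.02627604] [ 0.91741179 -0.99792562  0.14713932] 0.0035734721859943825 [-0.18012293 -0.0398126 ] [ 7.62868603e-04  9.67547724e-04 -9.99999241e-01]
```

View pics/w3.png

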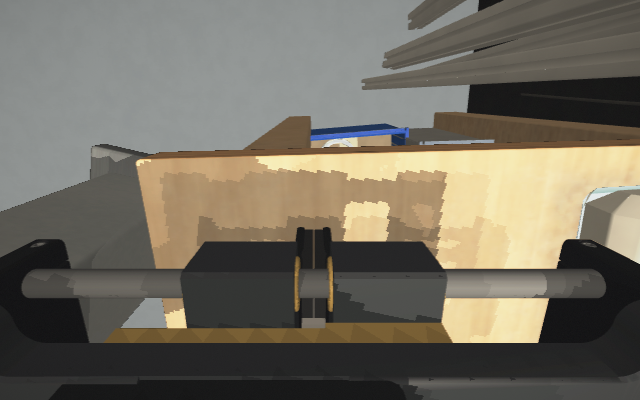

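View pics/s3.png

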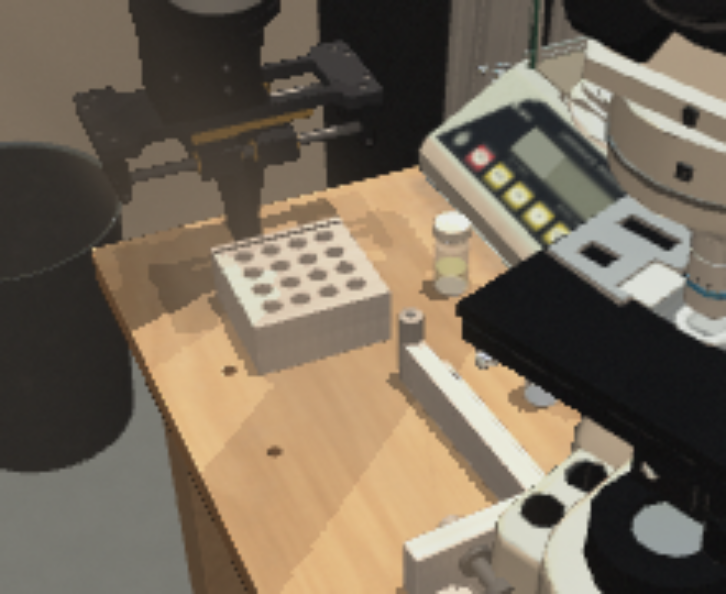

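servo_tool(
  series=[
    {"travel":[-0.008,0,0.002],"angular":[0,0,0]},
    {"travel":[-0.008,0,0.001],"angular":[0,0,0]},
    {"travel":[-0.006,0,0],"angular":[0,0,0]},
    {"travel":[-0.004,0,0],"angular":[0,0,0]},
    {"travel":[-0.003,0,0],"angular":[0,0,0]},
  ],
)

```text
time: 2.95
position: [0.4291, 0.3352, 0.0227]
tool_rot: [-1.948, -2.465, -0.001]
ft_force: [-0.8, 2.4, 0.2]
grip_width: 0.004
```

servo_tool(
  series=[
    {"travel":[-0.003,0,0],"angular":[0,0,0]},
    {"travel":[-0.003,0,0],"angular":[0,0,0]},
    {"travel":[-0.003,0,0],"angular":[0,0,0]},
    {"travel":[-0.003,0,0],"angular":[0,0,0]},
    {"travel":[-0.003,0,0],"angular":[0,0,0]},
  ],
)

```text
time: 3.45
position: [0.4323, 0.3215, 0.0227]
tool_rot: [-1.946, -2.466, -0.001]
ft_force: [-1.3, 4.8, -0.0]
grip_width: 0.011
```

```bash
python3 - <<'E'
from h import *
s,R,a=st();print(a,s['position'],s['ft_force'],w2f(s['position']))
cv2.imwrite("pics/t4.png",cv2.resize(ctrl.get_image("top")[140:260,205:405,::-1],None,fx=4,fy=4,interpolation=cv2.INTER_CUBIC))
cv2.imwrite("pics/s4.png",cv2.resize(ctrl.get_image("side")[80:260,180:400,::-1],None,fx=3.3,fy=3.3))
E
```

```text
103.43180177861797 [0.43226619 0.32148433 0.02269318] [-1.32015315  4.79512966 -0.0085969 ] [-0.13597508 -0.04417039]
```

View pics/t4.png

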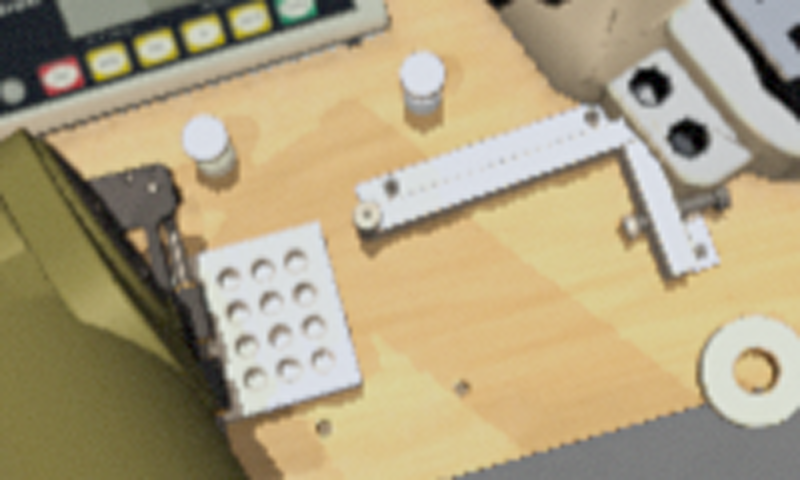

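View pics/s4.png

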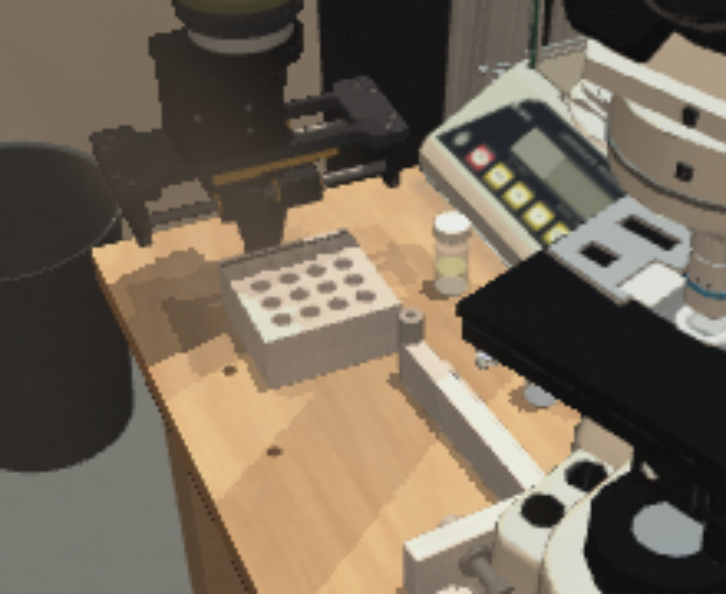

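```bash
python3 - <<'E'
from h import *
T=lambda p:np.array(p)/4+[205,140]
po=plane("top",T([368,215]),.052)[0,:2]
c=plane("top",T([[322,223],[362,387]]),.04)[:,:2]
for p in c: d=p-po; print("corner in fence",d@ex,d@ey)
d=c[0]-c[1];print("yaw",np.degrees(np.arctan2(d[1],d[0]))-90,np.linalg.norm(d))
S=lambda p:np.array(p)/3.3+[180,80]
po=plane("side",S([410,315]),.052)[0,:2]
c=plane("side",S([[402,304],[268,340]]),.04)[:,:2]
for p in c: d=p-po; print("side corner in fence",d@ex,d@ey)
E
```

```text
corner in fence -0.025114608938842427 0.006068926792844954
corner in fence -0.033651669047655576 -0.08679322907704093
yaw -76.65258600863905 0.09325374731400593
side corner in fence -0.025242202573264247 0.007810120774896269
side corner in fence -0.033462908119468115 -0.08150888648009377
```

servo_tool(
  series=[
    {"travel":[-0.003,0.0006,0],"angular":[0,0,-0.02]},
    {"travel":[-0.003,0.0006,0],"angular":[0,0,-0.02]},
    {"travel":[-0.003,0.0006,0],"angular":[0,0,-0.02]},
    {"travel":[-0.003,0.0006,0],"angular":[0,0,-0.02]},
    {"travel":[-0.003,0.0006,0],"angular":[0,0,-0.02]},
  ],
)

```text
time: 4.05
position: [0.4392, 0.3075, 0.0227]
tool_rot: [-1.819, -2.561, -0.0]
ft_force: [-2.3, 4.2, 2.7]
grip_width: 0.004
```

```bash
cat > look.py <<'E'
import sys
from h import *
s,R,a=st();print(a,s['position'],s['ft_force'],"fence",w2f(s['position']))
k=sys.argv[1]
cv2.imwrite(f"pics/t{k}.png",cv2.resize(ctrl.get_image("top")[140:260,225:425,::-1],None,fx=4,fy=4,interpolation=cv2.INTER_CUBIC))
cv2.imwrite(f"pics/s{k}.png",cv2.resize(ctrl.get_image("side")[100:280,210:390,::-1],None,fx=3.3,fy=3.3,interpolation=cv2.INTER_CUBIC))
E
python3 look.py 5
```

```text
109.23416223836297 [0.43920548 0.30752141 0.02265548] [-2.31704503  4.16123176  2.74004667] fence [-0.12052811 -0.04204715]
```

View pics/t5.png

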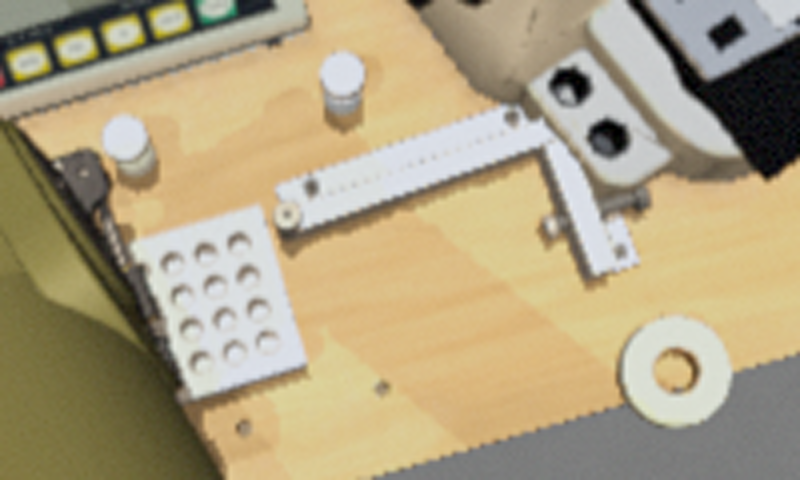

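View pics/s5.png

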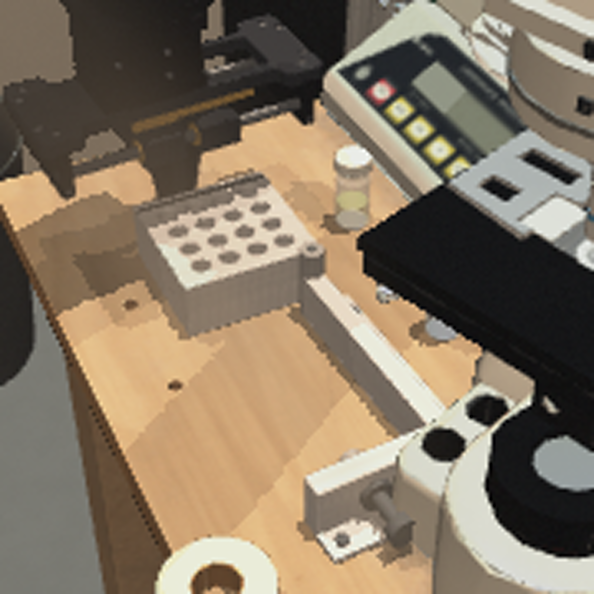

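```bash
cat > cor.py <<'E'
import sys
from h import *
def cor(p1,p2,post=(288,214),n="top"):
    T=(lambda p:np.array(p)/4+[225,140]) if n=="top" else (lambda p:np.array(p)/3.3+[210,100])
    po=plane(n,T(post),.052)[0,:2]; c=plane(n,T([p1,p2]),.04)[:,:2]
    for p in c: d=p-po; print(n,"corner in fence",d@ex,d@ey)
    d=c[0]-c[1];print("dir rel fence",np.degrees(np.arctan2(d[1],d[0])-FA),np.linalg.norm(d))
E
python3 - <<'E'
from cor import *
cor([263,206],[306,367]); cor([312,240],[189,334],(312,250),"side")
E
```

```text
top corner in fence -0.01126355389342756 0.01076328450482294
top corner in fence -0.017951097237572138 -0.08137699048377968
dir rel fence 85.84875015301463 0.09238264723937674
side corner in fence -0.02186580384236999 0.011796350218446557
side corner in fence 0.021120769968449495 -0.0936810303063037
dir rel fence 112.17301113068626 0.11390049749828135
```

servo_tool(
  series=[
    {"travel":[0.006,-0.004,0],"angular":[0,0,0.04]},
    {"travel":[0,-0.004,0],"angular":[0,0,0.02]},
    {"travel":[-0.003,0,0],"angular":[0,0,0]},
    {"travel":[-0.003,0,0],"angular":[0,0,0]},
    {"travel":[-0.002,0,0],"angular":[0,0,0]},
  ],
)

```text
time: 4.65
position: [0.4319, 0.3029, 0.0225]
tool_rot: [-1.897, -2.504, -0.0]
ft_force: [-1.2, 2.6, -1.3]
grip_width: 0.004
```

servo_tool(
  series=[
    {"travel":[-0.002,0,0],"angular":[0,0,0]},
    {"travel":[-0.002,0,0],"angular":[0,0,0]},
  ],
)

```text
time: 4.85
position: [0.4324, 0.2997, 0.0225]
tool_rot: [-1.896, -2.504, -0.0]
ft_force: [-3.8, 5.3, -1.7]
grip_width: 0.008
```

```bash
python3 look.py 6
```

```text
105.72051833024129 [0.43243015 0.299708   0.02247472] [-3.75001334  5.31109865 -1.6777879 ] fence [-0.11528387 -0.05096075]
```

View pics/t6.png

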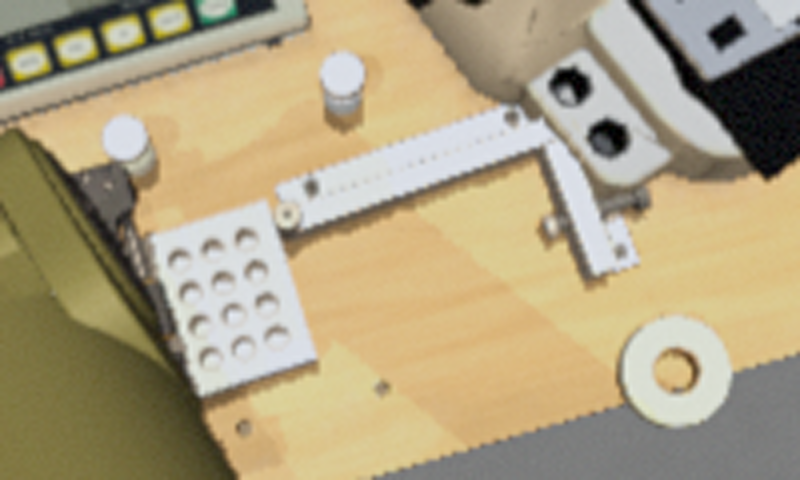

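```bash
cat > arc.py <<'E'
from h import *
def arc(deg,c=(0,0)):
    s,R,a=st(); r=w2f(s['position'])-np.array(c); t=np.radians(deg)
    Q=np.array([[np.cos(t),-np.sin(t)],[np.sin(t),np.cos(t)]]); d=Q@r-r
    w=ex*d[0]+ey*d[1]; v=R.T@np.r_[w,0]; print("row travel",v.round(4),"ang",-t, "az_fence",a-np.degrees(FA),"r",r)
if __name__=="__main__":
    import sys; arc(float(sys.argv[1]))
E
python3 arc.py 3; python3 -c "
from cor import *
cor([271,202],[317,362])"
```

```text
row travel [-0.0031 -0.0058  0.    ] ang -0.05235987755982989 az_fence 177.12568906657492 r [-0.1153013  -0.05110014]
top corner in fence -0.006353553840392545 0.011437989301467196
top corner in fence -0.011392289584981306 -0.08079491025465707
dir rel fence 86.87300735148686 0.0923704315159018
```

servo_tool(
  series=[
    {"travel":[-0.0035,-0.005,0],"angular":[0,0,-0.05]},
    {"travel":[-0.0035,-0.0055,0],"angular":[0,0,-0.05]},
    {"travel":[-0.0035,-0.0055,0],"angular":[0,0,-0.05]},
    {"travel":[-0.0035,-0.0055,0],"angular":[0,0,-0.05]},
  ],
)

```text
time: 5.35
position: [0.416, 0.2799, 0.0225]
tool_rot: [-1.632, -2.682, -0.0]
ft_force: [-5.1, 4.6, 0.2]
grip_width: 0.006
```

```bash
python3 look.py 7; python3 arc.py 3
```

```text
117.36016263580689 [0.4160007  0.27989136 0.02248699] [-5.12554071  4.56711241  0.20919096] fence [-0.10174261 -0.07285276]
row travel [-0.0032 -0.0057  0.    ] ang -0.05235987755982989 az_fence 188.66530717336767 r [-0.10114231 -0.07359065]
```

View pics/t7.png

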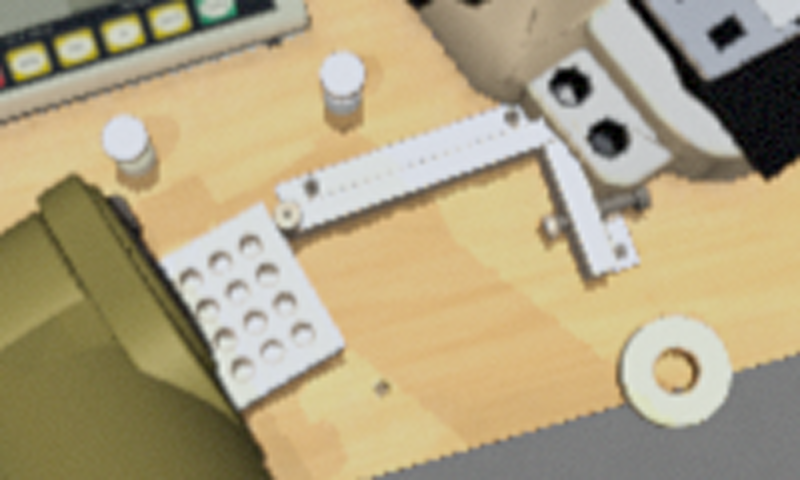

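servo_tool(
  series=[
    {"travel":[-0.0035,-0.0055,0],"angular":[0,0,-0.052]},
    {"travel":[-0.0035,-0.0055,0],"angular":[0,0,-0.052]},
    {"travel":[-0.0035,-0.0055,0],"angular":[0,0,-0.052]},
    {"travel":[-0.0035,-0.0055,0],"angular":[0,0,-0.052]},
    {"travel":[-0.0035,-0.0055,0],"angular":[0,0,-0.052]},
  ],
)

```text
time: 5.95
position: [0.4017, 0.2504, 0.0224]
tool_rot: [-1.269, -2.87, 0.001]
ft_force: [-7.4, 5.8, 0.4]
grip_width: 0.003
```

```bash
python3 look.py 8; python3 arc.py 3
```

```text
132.27442257637983 [0.40167112 0.25036141 0.02243948] [-7.35670266  5.76274952  0.43878418] fence [-0.0783256  -0.09585274]
row travel [-0.0032 -0.0057  0.    ] ang -0.05235987755982989 az_fence 203.56709590340478 r [-0.07754446 -0.09645457]
```

View pics/t8.png

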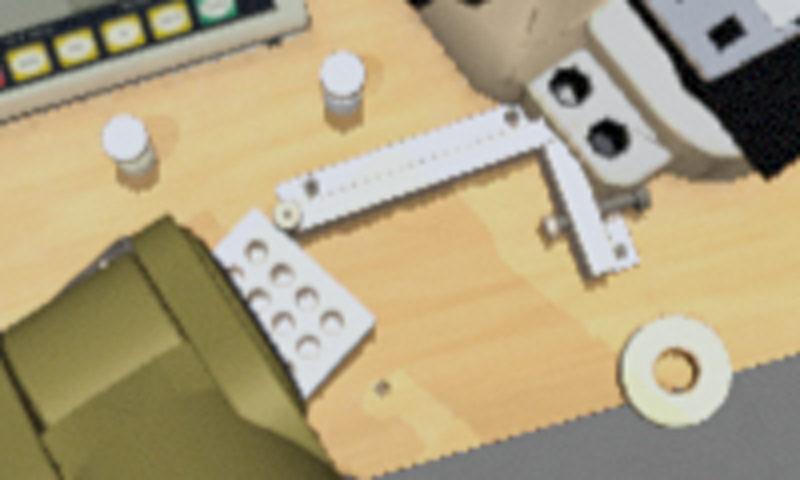

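servo_tool(
  series=[
    {"travel":[-0.0032,-0.0057,0],"angular":[0,0,-0.052]},
    {"travel":[-0.0032,-0.0057,0],"angular":[0,0,-0.052]},
    {"travel":[-0.0032,-0.0057,0],"angular":[0,0,-0.052]},
    {"travel":[-0.0032,-0.0057,0],"angular":[0,0,-0.052]},
    {"travel":[-0.0032,-0.0057,0],"angular":[0,0,-0.052]},
  ],
)

```text
time: 6.55
position: [0.3954, 0.2173, 0.0224]
tool_rot: [-0.888, -3.011, 0.002]
ft_force: [-4.2, 3.1, 0.9]
grip_width: 0.006
```

```bash
python3 look.py 9; python3 arc.py 3
```

```text
147.13067100450144 [0.39544874 0.21734523 0.02241866] [-4.16973094  3.12340312  0.92764777] fence [-0.0490186  -0.11228094]
row travel [-0.0032 -0.0056  0.    ] ang -0.05235987755982989 az_fence 218.36548840847487 r [-0.0480174  -0.11271942]
```

View pics/t9.png

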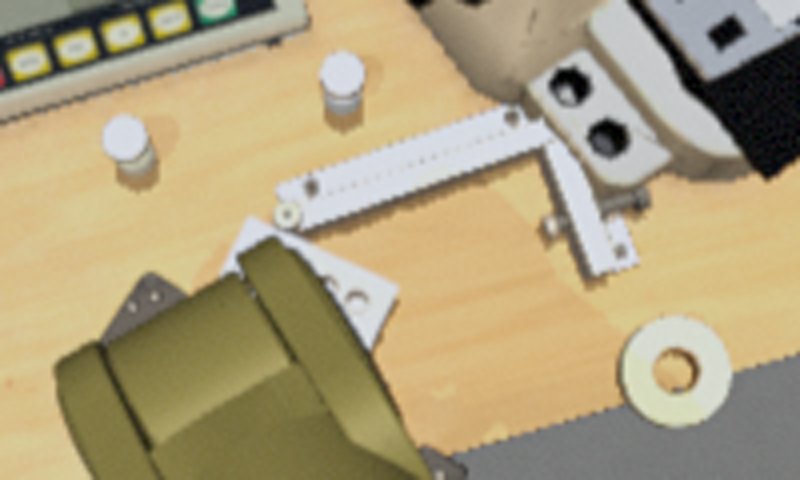

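View pics/s9.png

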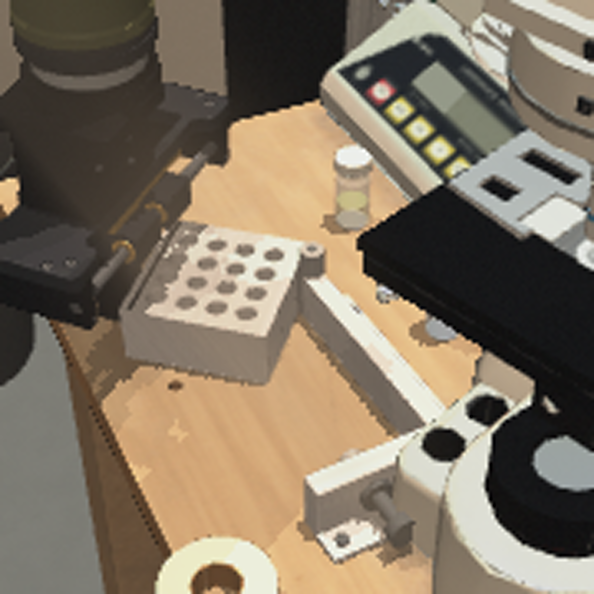

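servo_tool(
  series=[
    {"travel":[-0.0034,-0.0056,0],"angular":[0,0,-0.052]},
    {"travel":[-0.0034,-0.0056,0],"angular":[0,0,-0.052]},
    {"travel":[-0.0034,-0.0056,0],"angular":[0,0,-0.052]},
    {"travel":[-0.0034,-0.0056,0],"angular":[0,0,-0.052]},
    {"travel":[-0.0034,-0.0056,0],"angular":[0,0,-0.052]},
  ],
)

```text
time: 7.15
position: [0.3985, 0.1842, 0.0224]
tool_rot: [-0.492, -3.101, 0.002]
ft_force: [-3.3, 1.7, 0.5]
grip_width: 0.008
```

```bash
python3 look.py 10; python3 arc.py 3
```

```text
161.95711761452336 [0.39846203 0.18419831 0.02240047] [-3.31878976  1.7445479   0.50137113] fence [-0.01664188 -0.11999755]
row travel [-0.0033 -0.0054  0.    ] ang -0.05235987755982989 az_fence 233.1583513685877 r [-0.01563994 -0.12007939]
```

View pics/s10.png

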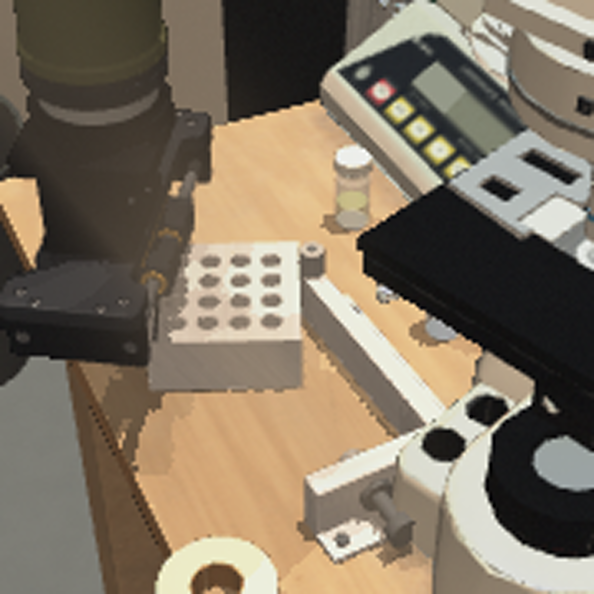

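View pics/t10.png

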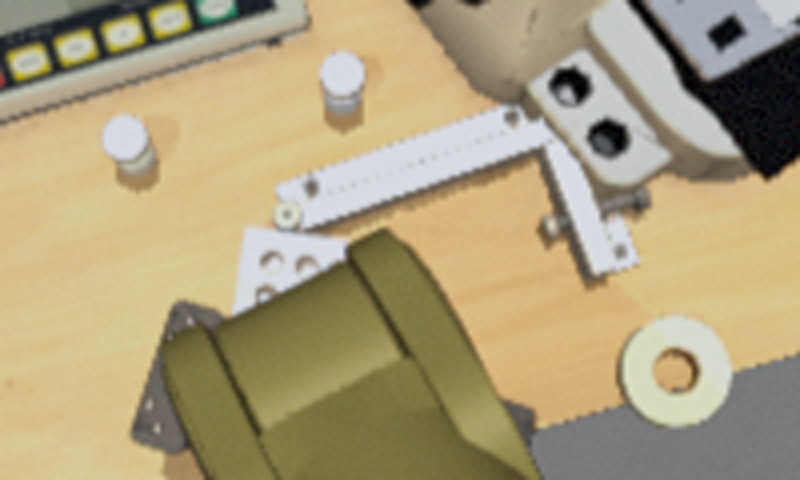

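servo_tool(
  series=[
    {"travel":[-0.0034,-0.0055,0],"angular":[0,0,-0.054]},
    {"travel":[-0.0034,-0.0055,0],"angular":[0,0,-0.054]},
    {"travel":[-0.0034,-0.0055,0],"angular":[0,0,-0.054]},
    {"travel":[-0.0034,-0.0055,0],"angular":[0,0,-0.054]},
    {"travel":[-0.0034,-0.0055,0],"angular":[0,0,-0.054]},
  ],
)

```text
time: 7.75
position: [0.4101, 0.154, 0.0224]
tool_rot: [-0.073, -3.14, 0.001]
ft_force: [-2.5, 0.5, -0.2]
grip_width: 0.005
```

```bash
python3 look.py 11; python3 arc.py 3
```

```text
177.3475540039152 [0.41005208 0.15402607 0.02244791] [-2.52211833  0.51456718 -0.21150657] fence [ 0.01565118 -0.11863658]
row travel [-0.0032 -0.0054  0.    ] ang -0.05235987755982989 az_fence 248.5724044777174 r [ 0.01645649 -0.11847476]
```

View pics/s11.png

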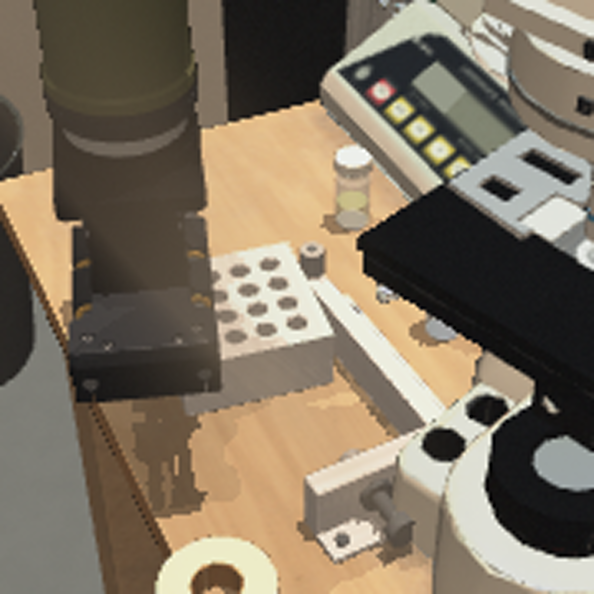

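View pics/t11.png

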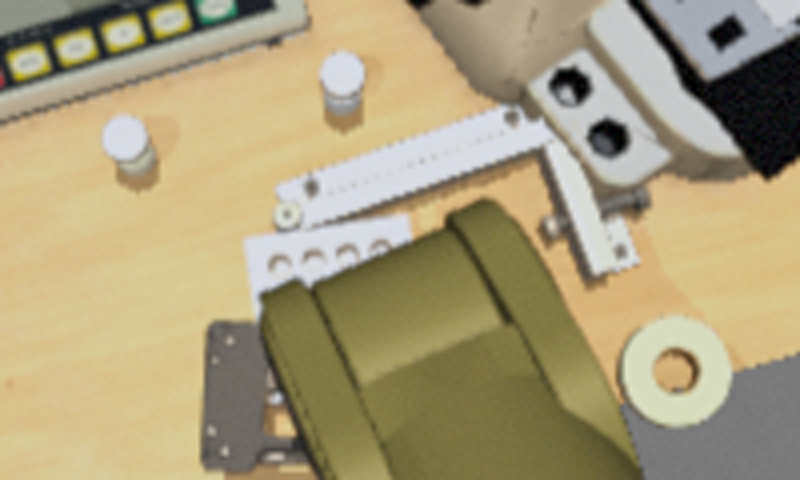

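```bash
python3 -c "
from cor import *
cor([410,212],[245,237])"
```

```text
top corner in fence 0.06469022780641089 -0.019251348209706223
top corner in fence -0.026249489388440767 -0.002416882232092512
dir rel fence -10.487686587494485 0.09248476311388287
```

servo_tool(
  series=[
    {"travel":[0.004,0,0],"angular":[0,0,-0.06]},
    {"travel":[0.002,-0.006,0],"angular":[0,0,-0.06]},
    {"travel":[0,-0.008,0],"angular":[0,0,-0.06]},
    {"travel":[0,-0.008,0],"angular":[0,0,-0.04]},
    {"travel":[0,0,0],"angular":[0,0,0]},
  ],
)

```text
time: 8.35
position: [0.4069, 0.1319, 0.0229]
tool_rot: [-0.266, 3.129, -0.001]
ft_force: [0.0, 0.6, 0.5]
grip_width: 0.002
```

```bash
python3 look.py 12; python3 arc.py 3
```

```text
-170.27951157451412 [0.40687486 0.13192086 0.02286858] [0.03906346 0.5732718  0.537274  ] fence [ 0.03558839 -0.12869852]
row travel [-0.003  -0.0063  0.    ] ang -0.05235987755982989 az_fence -98.82582891818518 r [ 0.03449163 -0.12869224]
```

View pics/s12.png

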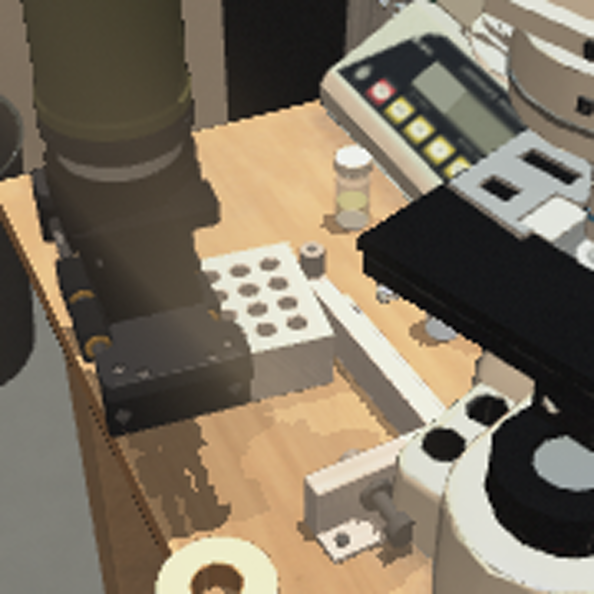

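View pics/t12.png

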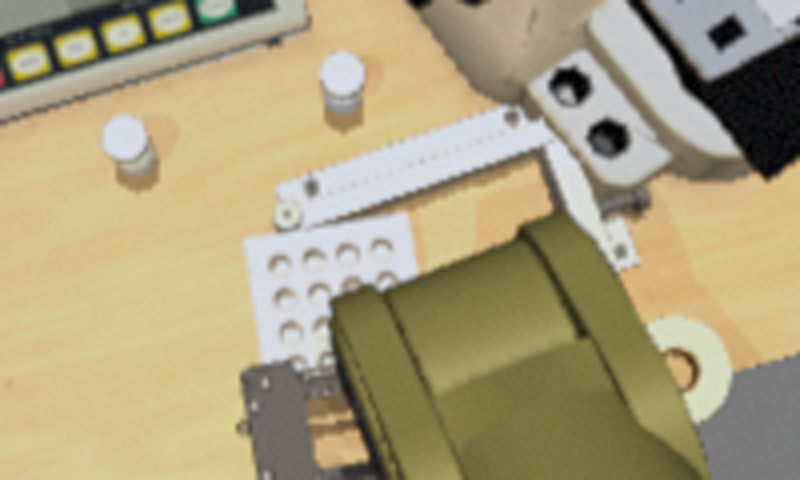

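servo_tool(
  series=[
    {"travel":[-0.003,0,0],"angular":[0,0,-0.03]},
    {"travel":[-0.003,0,0],"angular":[0,0,-0.03]},
    {"travel":[-0.003,0,0],"angular":[0,0,-0.03]},
    {"travel":[-0.003,0,0],"angular":[0,0,-0.03]},
    {"travel":[-0.001,0,0],"angular":[0,0,-0.03]},
  ],
)

```text
time: 8.95
position: [0.4144, 0.1341, 0.0216]
tool_rot: [0.503, -3.091, 0.004]
ft_force: [-10.0, -4.8, 9.4]
grip_width: 0.005
```

```bash
python3 look.py 13
```

```text
-161.50844409496298 [0.41440647 0.1341202  0.02155999] [-9.97965235 -4.78082941  9.37691133] fence [ 0.0359062  -0.12085879]
```

View pics/t13.png

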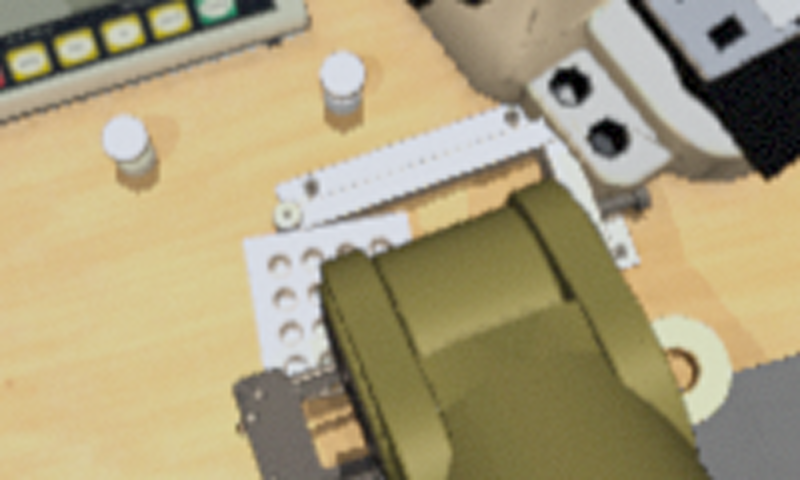

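View pics/s13.png

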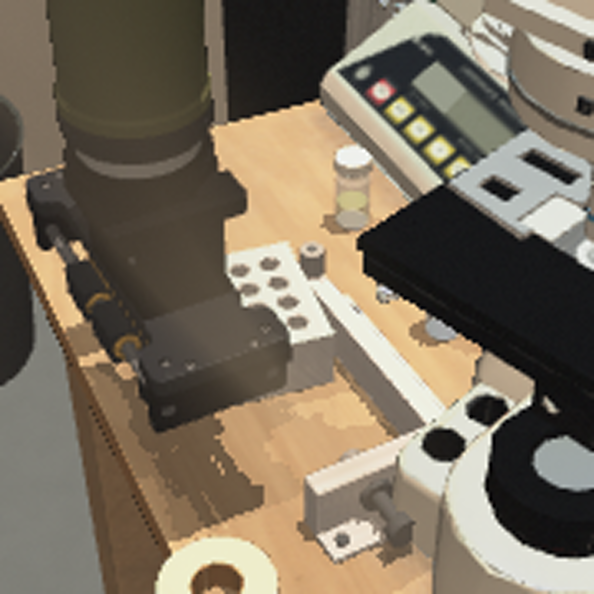

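```bash
python3 - <<'E'
from h import *
s=ctrl.get_state();print(s['time'],s['joint_positions'].round(3),s['ft_force'],s['torque'],s['position'],s['tool_rot'])
im=ctrl.get_image("side")[:,:,::-1]; cv2.imwrite("pics/s13f.png",im)
E
```

```text
9.05 [-0.596  0.104  0.231  2.184 -0.031  0.867  1.547] [-9.71357618 -4.88917704  7.86693175] [-0.92779835  2.00320273 -0.11836818] [0.41435886 0.13412109 0.02149228] [ 0.502125   -3.09121639  0.0036    ]
```

View pics/s13f.png

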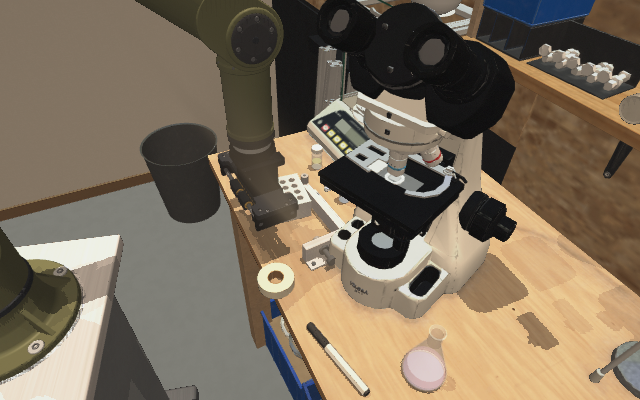

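servo_tool(
  series=[
    {"travel":[0,0,-0.001],"angular":[0,0,0]},
    {"travel":[0,0,-0.001],"angular":[0,0,0]},
    {"travel":[-0.0005,0,0],"angular":[0,0,0]},
  ],
)

```text
time: 9.4
position: [0.4154, 0.1338, 0.0228]
tool_rot: [0.501, -3.093, 0.005]
ft_force: [-5.4, -4.0, -2.0]
grip_width: 0.002
```

```bash
python3 look.py 14
```

```text
-161.59172807419174 [0.41536575 0.13382152 0.02282047] [-5.42275694 -3.99066714 -1.99474511] fence [ 0.03649525 -0.12004489]
```

View pics/t14.png

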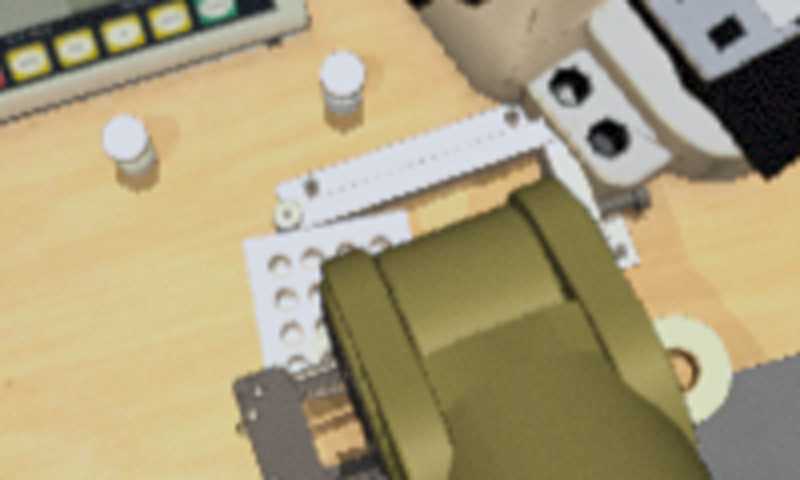

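servo_tool(
  series=[
    {"travel":[-0.002,0,-0.0003],"angular":[0,0,0]},
    {"travel":[-0.002,0,-0.0003],"angular":[0,0,0]},
    {"travel":[-0.002,0,-0.0003],"angular":[0,0,0]},
  ],
)

```text
time: 9.8
position: [0.4168, 0.1331, 0.0226]
tool_rot: [0.498, -3.083, 0.009]
ft_force: [-16.2, -11.3, 7.0]
grip_width: 0.007
```

```bash
python3 look.py 15
```

```text
-161.65021029804325 [0.41684042 0.13311183 0.02259336] [-16.22143797 -11.30087375   6.97038048] fence [ 0.03763824 -0.1188736 ]
```

View pics/t15.png

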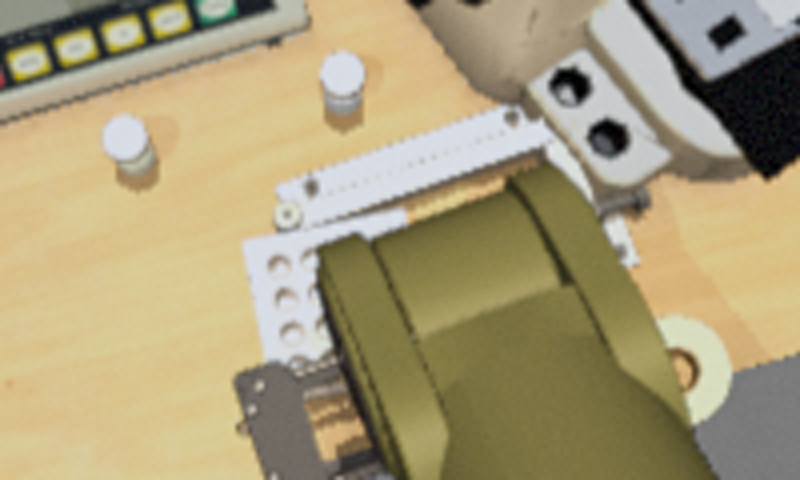

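servo_tool(
  series=[
    {"travel":[0.002,-0.004,0],"angular":[0,0,0.03]},
    {"travel":[0,-0.004,0],"angular":[0,0,0]},
  ],
)

```text
time: 10.1
position: [0.4234, 0.1288, 0.0244]
tool_rot: [0.456, -3.105, 0.002]
ft_force: [-1.4, -0.6, -1.7]
grip_width: 0.004
```

```bash
python3 look.py 16
```

```text
-163.27757295166418 [0.42343804 0.12881528 0.02440771] [-1.41855661 -0.63031377 -1.73269233] fence [ 0.04381474 -0.11399101]
```

View pics/t16.png

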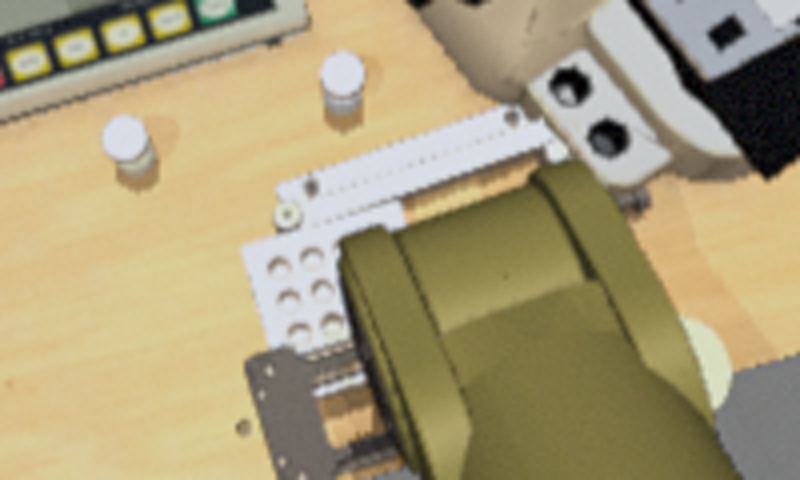

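```bash
python3 -c "
from cor import *
cor([403,205],[244,243])"
```

```text
top corner in fence 0.06233548445468146 -0.014250512516657187
top corner in fence -0.02784642324294807 -0.0054079823104677145
dir rel fence -5.600073528925497 0.09061438526211578
```

View pics/s16.png

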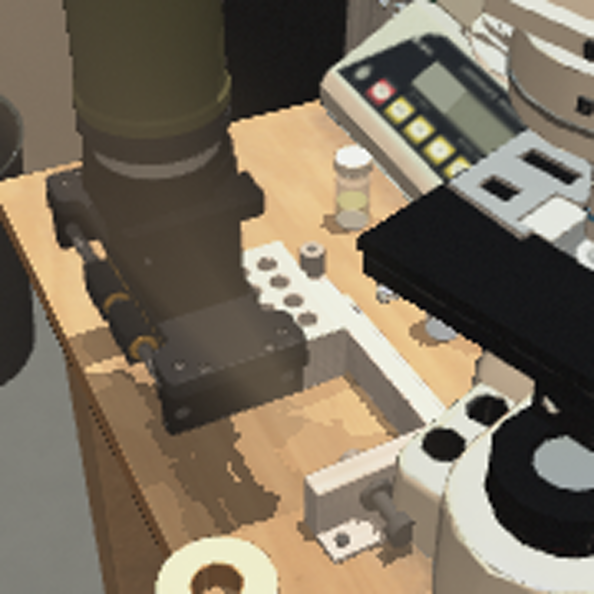

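servo_tool(
  series=[
    {"travel":[-0.001,-0.003,0],"angular":[0,0,-0.015]},
    {"travel":[-0.001,-0.003,0],"angular":[0,0,-0.015]},
    {"travel":[-0.001,-0.002,0],"angular":[0,0,0]},
  ],
)

```text
time: 10.5
position: [0.4277, 0.1237, 0.025]
tool_rot: [0.507, -3.094, -0.003]
ft_force: [-13.1, 2.2, 6.1]
grip_width: 0.004
```

```bash
python3 look.py 17
```

```text
-161.37493196523545 [0.42771987 0.12368548 0.02499216] [-13.09846576   2.15777138   6.11757904] fence [ 0.05004234 -0.11156902]
```

View pics/t17.png

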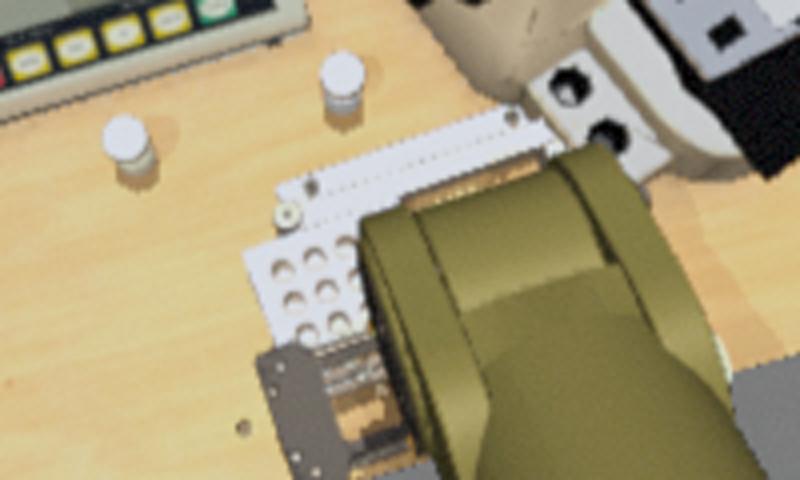

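```bash
python3 -c "
from cor import *
cor([400,198],[245,251]);cor([400,198],[245,249])
im=cv2.imread('pics/t17.png');cv2.imwrite('pics/t17z.png',cv2.resize(im[160:360,220:460],None,fx=3.2,fy=3.0))"
```

```text
top corner in fence 0.06208431894346812 -0.009976858789709083
top corner in fence -0.028760400291647642 -0.009813758572577444
dir rel fence -0.10286722351364004 0.09084486564791562
top corner in fence 0.06208431894346812 -0.009976858789709083
top corner in fence -0.028402122631710606 -0.008758310709920187
dir rel fence -0.7715348384186788 0.09049464607567119
```

View pics/t17z.png

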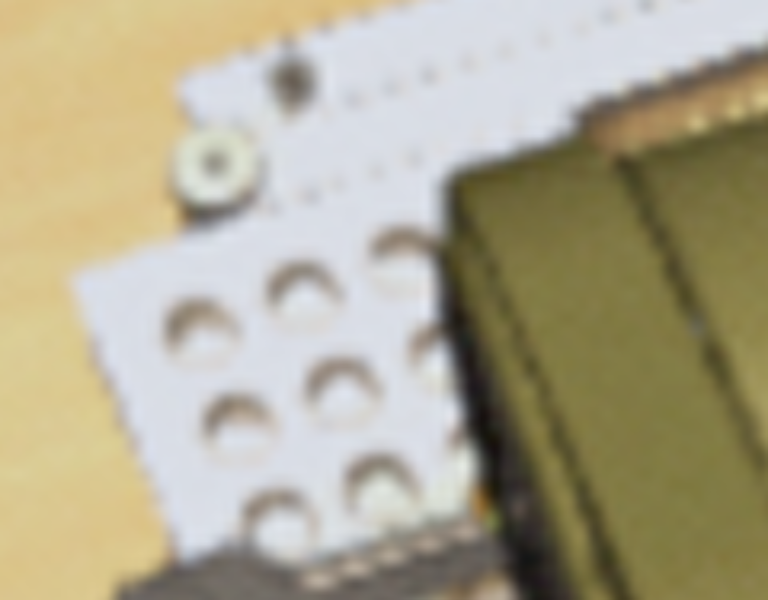

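View pics/s17.png

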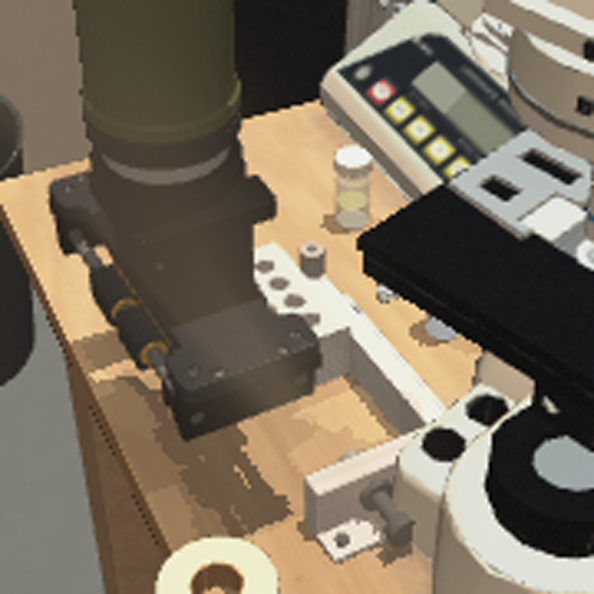

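servo_tool(
  series=[
    {"travel":[0.003,0,0],"angular":[0,0,0]},
    {"travel":[0.002,0,-0.01],"angular":[0,0,0]},
    {"travel":[0,0,-0.03],"angular":[0,0,0]},
    {"travel":[0,0,-0.04],"angular":[0,0,0]},
    {"travel":[0,0,0],"angular":[0,0,0]},
  ],
)

```text
time: 11.1
position: [0.4316, 0.1229, 0.1122]
tool_rot: [-0.503, 3.086, 0.006]
ft_force: [0.2, 0.7, -0.5]
grip_width: 0.005
```

```bash
python3 look.py 18; python3 -c "
from h import *
t=f2w(-.065,-.056);print(t)
plan([*t,.105],108.6,12)"
```

```text
-161.48757809313676 [0.43156707 0.12293914 0.11222139] [ 0.22384714  0.71426794 -0.47585174] fence [ 0.05197679 -0.10816083]
[0.44369261 0.25044323]
travel [-0.0046  0.0097  0.0002] ang z 0.1308
travel [-0.0033  0.0103  0.0002] ang z 0.1308
travel [-0.0019  0.0106  0.0002] ang z 0.1308
travel [-0.0005  0.0108  0.0002] ang z 0.1308
travel [0.0009 0.0108 0.0002] ang z 0.1308
travel [0.0023 0.0105 0.0002] ang z 0.1308
travel [0.0036 0.0102 0.0002] ang z 0.1308
travel [0.0049 0.0096 0.0002] ang z 0.1308
travel [0.0061 0.0089 0.0002] ang z 0.1308
travel [0.0072 0.008  0.0002] ang z 0.1308
travel [0.0082 0.007  0.0002] ang z 0.1308
travel [0.0091 0.0059 0.0002] ang z 0.1308
```

View pics/t18.png

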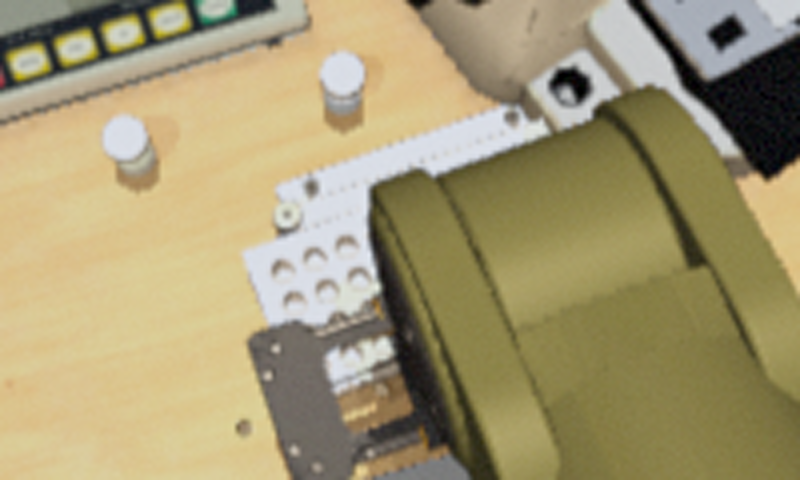

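servo_tool(
  series=[
    {"travel":[-0.005,0.01,0],"angular":[0,0,0.131]},
    {"travel":[-0.003,0.01,0],"angular":[0,0,0.131]},
    {"travel":[-0.002,0.011,0],"angular":[0,0,0.131]},
    {"travel":[0,0.011,0],"angular":[0,0,0.131]},
    {"travel":[0.001,0.011,0],"angular":[0,0,0.131]},
  ],
)

```text
time: 11.7
position: [0.4317, 0.1759, 0.1048]
tool_rot: [-0.527, -3.097, 0.0]
ft_force: [0.4, 0.0, 0.3]
grip_width: 0.005
```

servo_tool(
  series=[
    {"travel":[0.002,0.011,0],"angular":[0,0,0.131]},
    {"travel":[0.004,0.01,0],"angular":[0,0,0.131]},
    {"travel":[0.005,0.01,0],"angular":[0,0,0.131]},
    {"travel":[0.006,0.009,0],"angular":[0,0,0.131]},
    {"travel":[0.007,0.008,0],"angular":[0,0,0.131]},
  ],
)

```text
time: 12.2
position: [0.4387, 0.2301, 0.1048]
tool_rot: [-1.495, -2.763, 0.0]
ft_force: [-0.2, 0.5, -0.3]
grip_width: 0.001
```

servo_tool(
  series=[
    {"travel":[0.008,0.007,0],"angular":[0,0,0.131]},
    {"travel":[0.009,0.006,0],"angular":[0,0,0.131]},
    {"travel":[0,0,0],"angular":[0,0,0]},
    {"travel":[0,0,0],"angular":[0,0,0]},
  ],
)

```text
time: 12.6
position: [0.4414, 0.2506, 0.1049]
tool_rot: [1.832, 2.552, -0.001]
ft_force: [1.3, -1.0, -0.4]
grip_width: 0.011
```

```bash
python3 look.py 19; python3 -c "
from h import *
cv2.imwrite('pics/w19.png',ctrl.get_image('wrist')[:,:,::-1])
t=f2w(-.065,-.056)
plan([*t,.105],108.6,1)"
```

```text
108.64880110709633 [0.44142388 0.25055699 0.10490855] [ 1.26521392 -1.01682462 -0.37847297] fence [-0.06583146 -0.05811395]
travel [-0.0004  0.0021  0.0003] ang z -0.0018
```

View pics/t19.png

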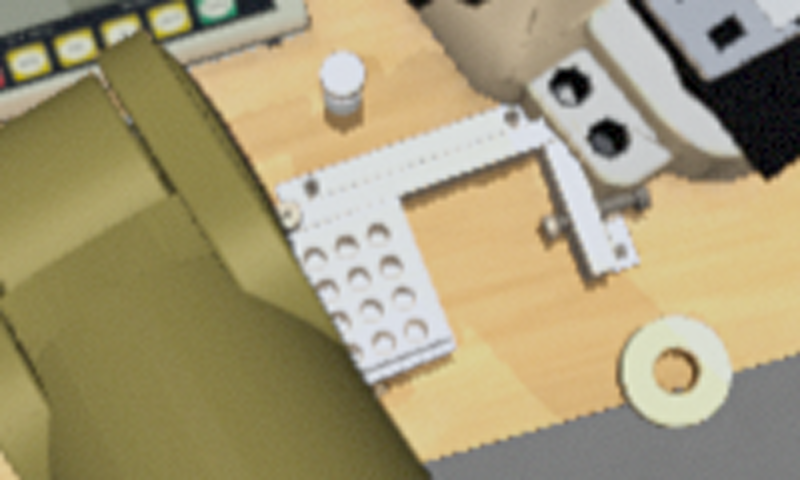

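View pics/s19.png

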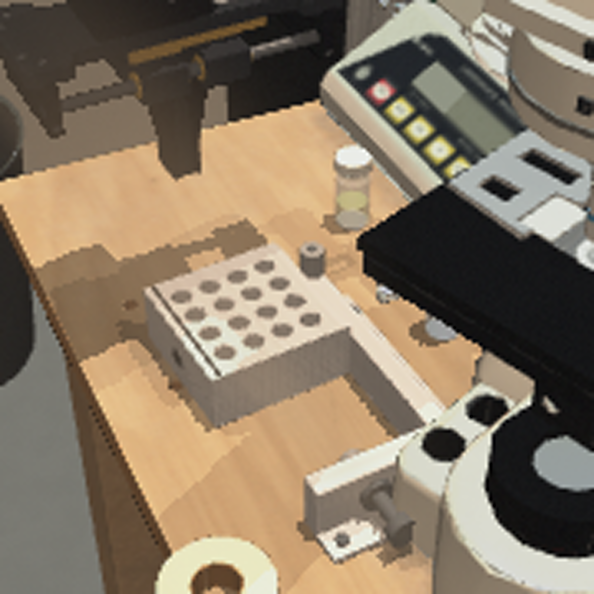

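View pics/w19.png

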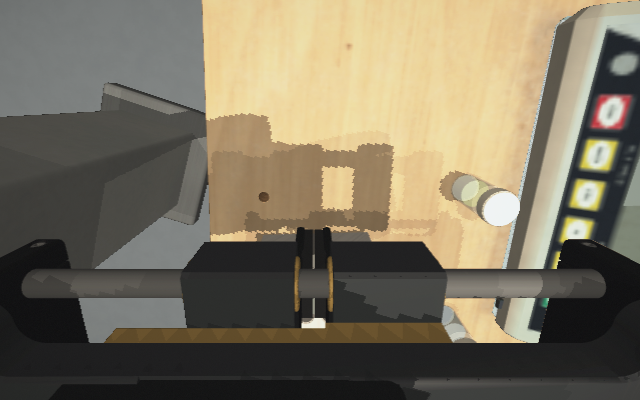

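servo_tool(
  series=[
    {"travel":[0,0.002,0.025],"angular":[0,0,0]},
    {"travel":[0,0,0.03],"angular":[0,0,0]},
    {"travel":[0,0,0.02],"angular":[0,0,0]},
    {"travel":[0,0,0.007],"angular":[0,0,0]},
    {"travel":[-0.004,0,0],"angular":[0,0,0]},
  ],
)

```text
time: 13.25
position: [0.444, 0.2474, 0.0228]
tool_rot: [-1.835, -2.549, 0.003]
ft_force: [0.3, 0.2, -0.0]
grip_width: 0.006
```

servo_tool(
  series=[
    {"travel":[-0.005,0,0],"angular":[0,0,0]},
    {"travel":[-0.005,0,0],"angular":[0,0,0]},
    {"travel":[-0.003,0,0],"angular":[0,0,0]},
    {"travel":[-0.003,0,0],"angular":[0,0,0]},
    {"travel":[-0.003,0,0],"angular":[0,0,0]},
  ],
)

```text
time: 13.75
position: [0.4511, 0.2297, 0.0239]
tool_rot: [1.837, 2.549, 0.001]
ft_force: [-1.1, 3.8, 0.8]
grip_width: 0.006
```

```bash
python3 look.py 20
```

```text
108.44375796974246 [0.45107406 0.22972046 0.02389072] [-1.14831792  3.75359548  0.83723115] fence [-0.04300524 -0.05561381]
```

View pics/t20.png

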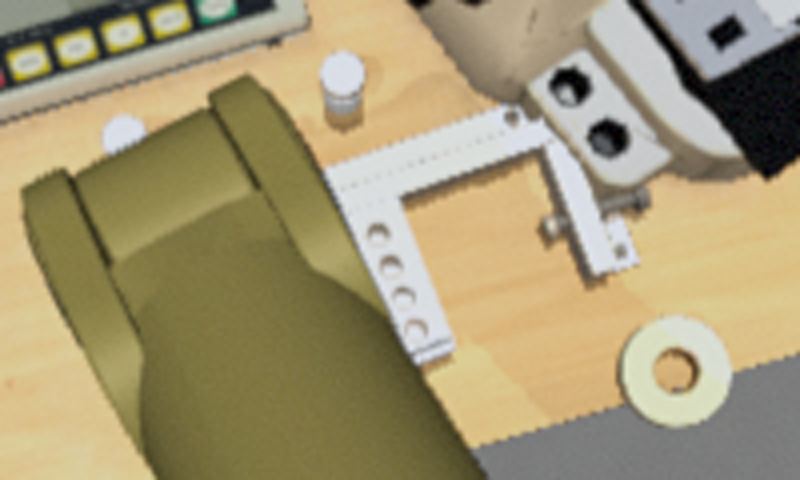

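servo_tool(
  series=[
    {"travel":[-0.003,0.0001,0],"angular":[0,0,0]},
    {"travel":[-0.003,0.0001,0],"angular":[0,0,0]},
    {"travel":[-0.003,0.0001,0],"angular":[0,0,0]},
    {"travel":[-0.003,0.0001,0],"angular":[0,0,0]},
    {"travel":[-0.003,0.0001,0],"angular":[0,0,0]},
  ],
)

```text
time: 14.35
position: [0.4561, 0.2161, 0.0237]
tool_rot: [-1.836, -2.549, -0.001]
ft_force: [-1.9, 3.8, 2.0]
grip_width: 0.002
```

```bash
python3 look.py 21
```

```text
108.46511914643469 [0.45605282 0.21607037 0.0236974 ] [-1.92059     3.75550151  1.98474978] fence [-0.02848009 -0.05524893]
```

View pics/t21.png

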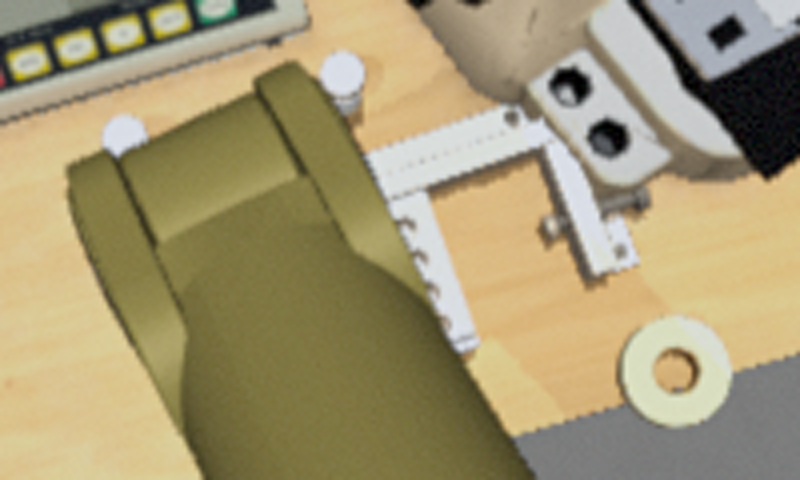

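View pics/s21.png

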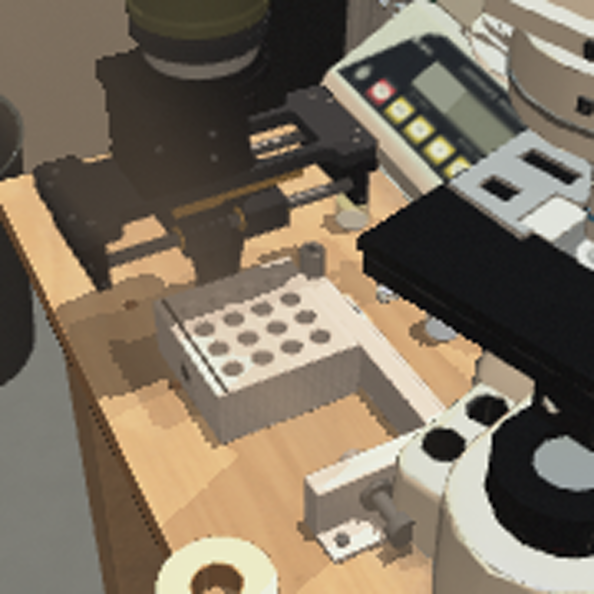

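servo_tool(
  series=[
    {"travel":[-0.003,0.0001,0],"angular":[0,0,0]},
    {"travel":[-0.003,0.0001,0],"angular":[0,0,0]},
    {"travel":[-0.003,0.0001,0],"angular":[0,0,0]},
    {"travel":[-0.003,0.0001,0],"angular":[0,0,0]},
    {"travel":[-0.003,0.0001,0],"angular":[0,0,0]},
  ],
)

```text
time: 14.95
position: [0.4611, 0.2021, 0.0237]
tool_rot: [-1.836, -2.549, -0.001]
ft_force: [-2.0, 4.6, 2.5]
grip_width: 0.009
```

servo_tool(
  series=[
    {"travel":[-0.003,0.0001,0],"angular":[0,0,0]},
    {"travel":[-0.003,0.0001,0],"angular":[0,0,0]},
    {"travel":[-0.003,0.0001,0],"angular":[0,0,0]},
    {"travel":[-0.002,0.0001,0],"angular":[0,0,0]},
    {"travel":[-0.002,0.0001,0],"angular":[0,0,0]},
  ],
)

```text
time: 15.45
position: [0.4657, 0.1899, 0.0236]
tool_rot: [-1.836, -2.548, -0.001]
ft_force: [-1.9, 5.9, 2.7]
grip_width: 0.007
```

```bash
python3 look.py 22
```

```text
108.45722316870113 [0.46566146 0.1898835  0.02364745] [-1.9358694   5.90724873  2.67556022] fence [-0.00059624 -0.05449471]
```

View pics/t22.png

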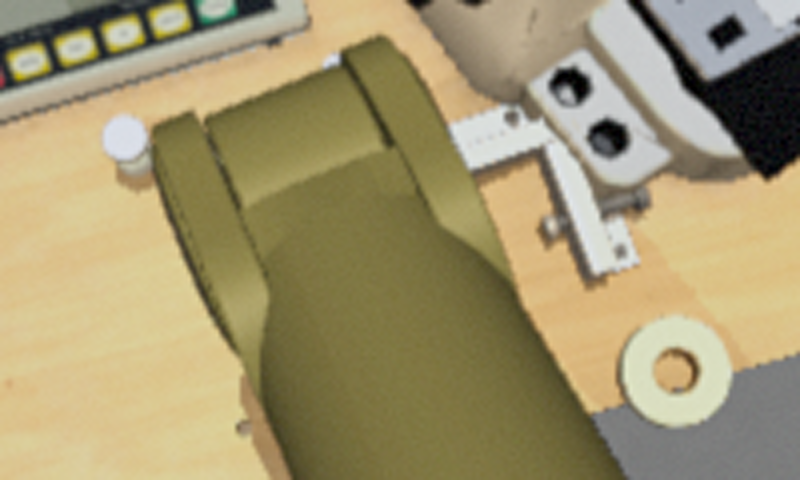

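View pics/s22.png

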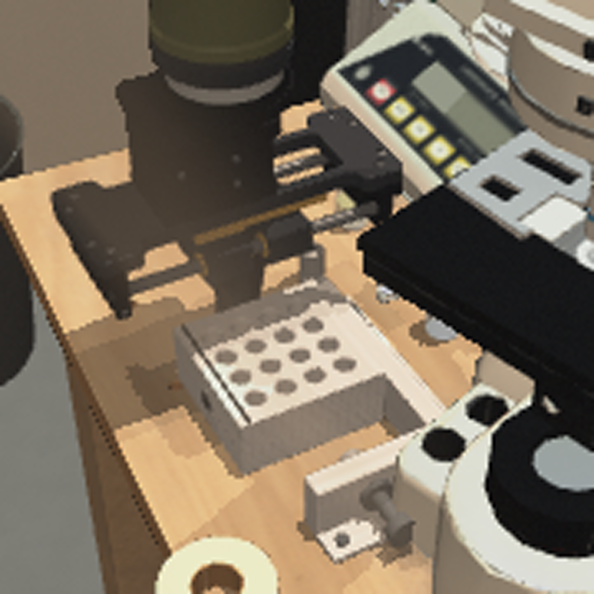

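servo_tool(
  series=[
    {"travel":[-0.002,0.0001,0],"angular":[0,0,0]},
    {"travel":[-0.002,0.0001,0],"angular":[0,0,0]},
    {"travel":[-0.002,0.0001,0],"angular":[0,0,0]},
    {"travel":[-0.002,0.0001,0],"angular":[0,0,0]},
    {"travel":[-0.001,0.0001,0],"angular":[0,0,0]},
  ],
)

```text
time: 16.05
position: [0.469, 0.1815, 0.0236]
tool_rot: [-1.836, -2.549, -0.001]
ft_force: [-2.9, 5.2, 3.9]
grip_width: 0.002
```

servo_tool(
  series=[
    {"travel":[-0.001,0,0],"angular":[0,0,0]},
    {"travel":[-0.001,0,0],"angular":[0,0,0]},
    {"travel":[-0.001,0,0],"angular":[0,0,0]},
  ],
)

```text
time: 16.35
position: [0.4699, 0.1788, 0.0237]
tool_rot: [-1.836, -2.549, -0.001]
ft_force: [-2.3, 5.3, 3.5]
grip_width: 0.004
```

```bash
python3 look.py 23
```

```text
108.47266455660896 [0.46994141 0.17882398 0.02365245] [-2.27036783  5.26752335  3.52820097] fence [ 0.01125076 -0.05396584]
```

View pics/s23.png

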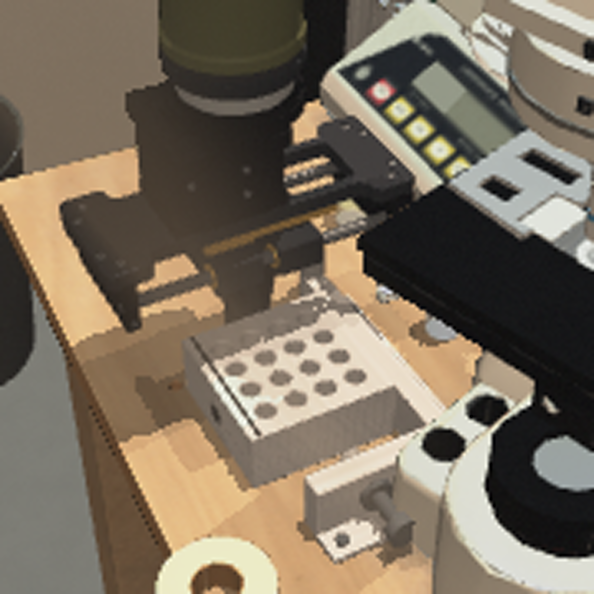

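```bash
python3 - <<'E'
from h import *
o,_=ray("top",[[0,0]]);os,_=ray("side",[[0,0]])
for t in ([379,93],[381,120],[391,90],[405,150]):
    a=ray("top",[t])[1][0];b=ray("side",[[318.5,171.8]])[1][0]
    s,res,*_=np.linalg.lstsq(np.c_[a,-b],os-o,rcond=None);p=o+a*s[0];print(t,p.round(3),res,w2f(p).round(3))
im=cv2.imread("pics/top0.png"); cv2.imwrite("pics/topsc.png",cv2.resize(im[60:200,300:500],None,fx=4,fy=4))
E
```

```text
[379, 93] [0.657 0.058 0.254] [0.02510373] [0.186 0.084]
[381, 120] [0.617 0.051 0.227] [0.01243973] [0.18  0.045]
[391, 90] [0.655 0.04  0.27 ] [0.02593639] [0.202 0.077]
[405, 150] [0.56  0.011 0.232] [0.00323184] [ 0.199 -0.022]
```

View pics/topsc.png

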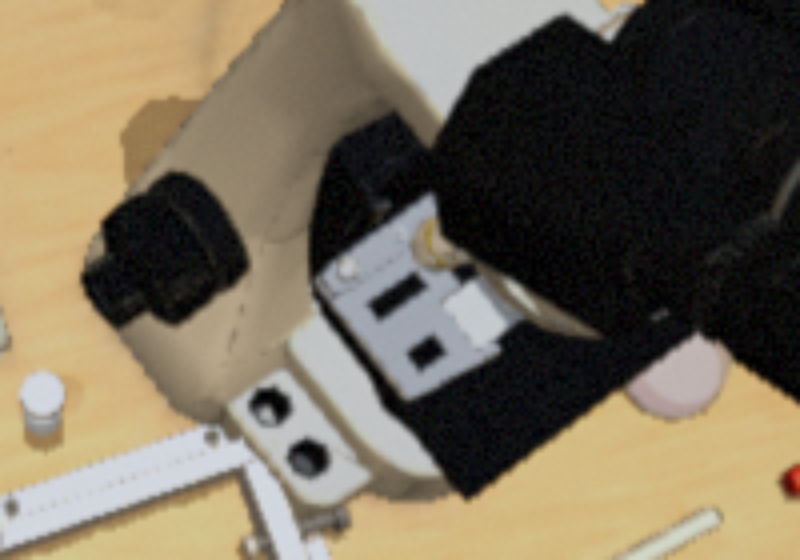

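servo_tool(
  series=[
    {"travel":[-0.001,0,0],"angular":[0,0,0]},
    {"travel":[-0.001,0,0],"angular":[0,0,0]},
    {"travel":[-0.001,0,0],"angular":[0,0,0]},
  ],
)

```text
time: 16.75
position: [0.4709, 0.176, 0.0237]
tool_rot: [-1.836, -2.549, -0.001]
ft_force: [-1.9, 4.9, 2.8]
grip_width: 0.005
```

servo_tool(
  series=[
    {"travel":[-0.001,0,0],"angular":[0,0,0]},
    {"travel":[-0.001,0,0],"angular":[0,0,0]},
  ],
)

```text
time: 16.95
position: [0.4715, 0.1741, 0.0236]
tool_rot: [-1.836, -2.549, -0.001]
ft_force: [-1.4, 4.0, 3.7]
grip_width: 0.006
```

servo_tool(
  series=[
    {"travel":[-0.001,0,0],"angular":[0,0,0]},
    {"travel":[-0.001,0,0],"angular":[0,0,0]},
  ],
)

```text
time: 17.15
position: [0.4722, 0.1722, 0.0236]
tool_rot: [-1.836, -2.549, -0.001]
ft_force: [-1.3, 5.5, 3.3]
grip_width: 0.011
```

servo_tool(
  series=[
    {"travel":[-0.001,0,0],"angular":[0,0,0]},
    {"travel":[-0.001,0,0],"angular":[0,0,0]},
  ],
)

```text
time: 17.35
position: [0.4728, 0.1703, 0.0236]
tool_rot: [-1.836, -2.549, -0.001]
ft_force: [-2.2, 4.6, 3.0]
grip_width: 0.004
```

servo_tool(
  series=[
    {"travel":[-0.001,0,0],"angular":[0,0,0]},
    {"travel":[-0.001,0,0],"angular":[0,0,0]},
  ],
)

```text
time: 17.55
position: [0.4734, 0.1684, 0.0237]
tool_rot: [-1.836, -2.549, -0.001]
ft_force: [-0.9, 5.5, 2.6]
grip_width: 0.001
```

```bash
python3 look.py 24
```

```text
108.473209074617 [0.47343933 0.16837817 0.0236547 ] [-0.89593861  5.45751606  2.56266291] fence [ 0.02226666 -0.05398242]
```

View pics/t24.png

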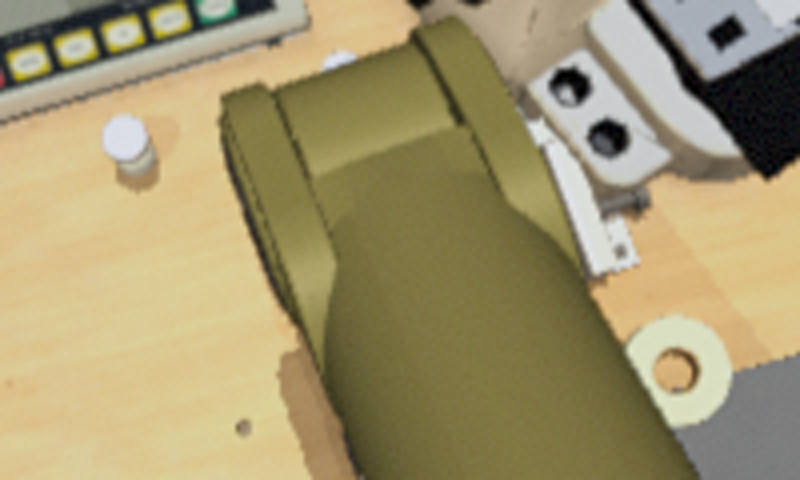

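View pics/s24.png

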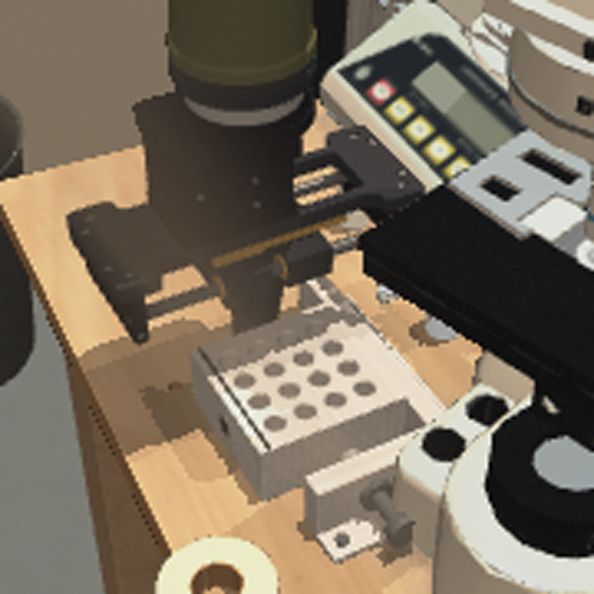

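servo_tool(
  series=[
    {"travel":[-0.001,0,0],"angular":[0,0,0]},
    {"travel":[-0.001,0,0],"angular":[0,0,0]},
    {"travel":[-0.001,0,0],"angular":[0,0,0]},
  ],
)

```text
time: 17.95
position: [0.4744, 0.1656, 0.0236]
tool_rot: [-1.836, -2.549, -0.001]
ft_force: [-1.1, 5.7, 3.0]
grip_width: 0.007
```

servo_tool(
  series=[
    {"travel":[-0.001,0,0],"angular":[0,0,0]},
    {"travel":[-0.001,0,0],"angular":[0,0,0]},
  ],
)

```text
time: 18.15
position: [0.475, 0.1637, 0.0236]
tool_rot: [-1.836, -2.549, -0.001]
ft_force: [-2.0, 5.4, 3.8]
grip_width: 0.006
```

servo_tool(
  series=[
    {"travel":[-0.0007,0,0],"angular":[0,0,0]},
    {"travel":[-0.0007,0,0],"angular":[0,0,0]},
  ],
)

```text
time: 18.35
position: [0.4754, 0.1623, 0.0236]
tool_rot: [-1.836, -2.549, -0.001]
ft_force: [-1.4, 4.6, 2.8]
grip_width: 0.009
```

servo_tool(
  series=[
    {"travel":[-0.0007,0,0],"angular":[0,0,0]},
    {"travel":[-0.0007,0,0],"angular":[0,0,0]},
  ],
)

```text
time: 18.55
position: [0.4759, 0.161, 0.0237]
tool_rot: [-1.836, -2.549, -0.001]
ft_force: [-1.8, 5.5, 3.8]
grip_width: 0.01
```

servo_tool(
  series=[
    {"travel":[-0.0006,0,0],"angular":[0,0,0]},
    {"travel":[-0.0006,0,0],"angular":[0,0,0]},
  ],
)

```text
time: 18.75
position: [0.4763, 0.1599, 0.0236]
tool_rot: [-1.836, -2.549, -0.001]
ft_force: [-1.3, 5.8, 2.6]
grip_width: 0.008
```

servo_tool(
  series=[
    {"travel":[-0.0006,0,0],"angular":[0,0,0]},
    {"travel":[-0.0006,0,0],"angular":[0,0,0]},
  ],
)

```text
time: 18.95
position: [0.4764, 0.1595, 0.0236]
tool_rot: [-1.835, -2.548, -0.002]
ft_force: [-2.3, 8.1, 3.8]
grip_width: 0.001
```

```bash
python3 look.py 25
```

```text
108.48633759170659 [0.47639081 0.15947194 0.0236497 ] [-2.26582563  8.08903953  3.75747411] fence [ 0.0316491  -0.05402582]
```

View pics/s25.png

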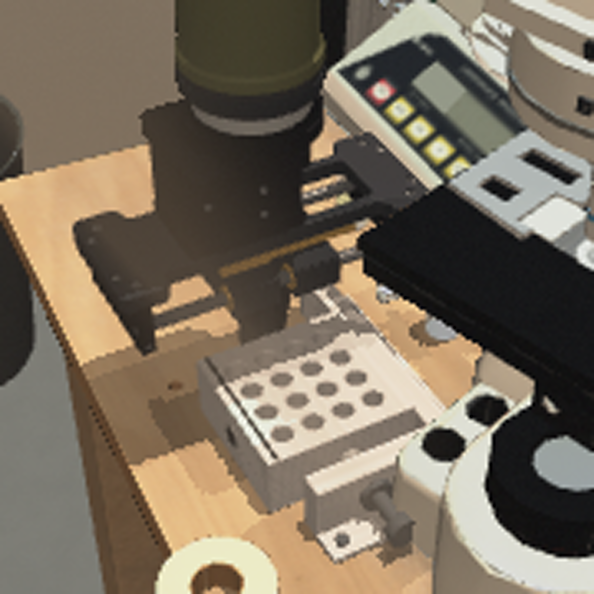

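servo_tool(
  series=[
    {"travel":[-0.0006,0,0],"angular":[0,0,0]},
    {"travel":[0,0,0],"angular":[0,0,0]},
  ],
)

```text
time: 19.25
position: [0.4764, 0.1595, 0.0236]
tool_rot: [-1.834, -2.548, -0.002]
ft_force: [-2.6, 8.3, 2.9]
grip_width: 0.002
```

servo_tool(
  series=[
    {"travel":[-0.0005,0,0],"angular":[0,0,0]},
    {"travel":[0,0,0],"angular":[0,0,0]},
  ],
)

```text
time: 19.45
position: [0.4764, 0.1594, 0.0237]
tool_rot: [-1.834, -2.548, -0.003]
ft_force: [-3.1, 8.3, 3.9]
grip_width: 0.003
```

servo_tool(
  series=[
    {"travel":[-0.0007,0,0],"angular":[0,0,0]},
    {"travel":[0,0,0],"angular":[0,0,0]},
  ],
)

```text
time: 19.65
position: [0.4764, 0.1594, 0.0237]
tool_rot: [-1.833, -2.548, -0.003]
ft_force: [-3.3, 9.6, 3.2]
grip_width: 0.004
```

servo_tool(
  series=[
    {"travel":[-0.0007,0,0],"angular":[0,0,0]},
    {"travel":[0,0,0],"angular":[0,0,0]},
  ],
)

```text
time: 19.85
position: [0.4764, 0.1594, 0.0237]
tool_rot: [-1.832, -2.548, -0.004]
ft_force: [-4.3, 10.8, 3.6]
grip_width: 0.005
```

servo_tool(
  series=[
    {"travel":[-0.0007,0,0],"angular":[0,0,0]},
    {"travel":[0,0,0],"angular":[0,0,0]},
  ],
)

```text
time: 20.05
position: [0.4764, 0.1594, 0.0237]
tool_rot: [-1.831, -2.548, -0.005]
ft_force: [-4.4, 12.7, 3.7]
grip_width: 0.005
```

servo_tool(
  series=[
    {"travel":[0,0,0],"angular":[0,0,0]},
    {"travel":[0,0,0],"angular":[0,0,0]},
    {"travel":[0,0,0],"angular":[0,0,0]},
    {"travel":[0,0,0],"angular":[0,0,0]},
    {"travel":[0,0,0],"angular":[0,0,0]},
  ],
)

```text
time: 20.55
position: [0.4764, 0.1594, 0.0237]
tool_rot: [-1.831, -2.548, -0.005]
ft_force: [-4.2, 11.9, 3.6]
grip_width: 0.006
```

```bash
python3 look.py 26
```

```text
108.59358743840662 [0.47641007 0.15937283 0.02369673] [-4.15501765 11.91130707  3.62958692] fence [ 0.03174918 -0.05403918]
```

View pics/s26.png

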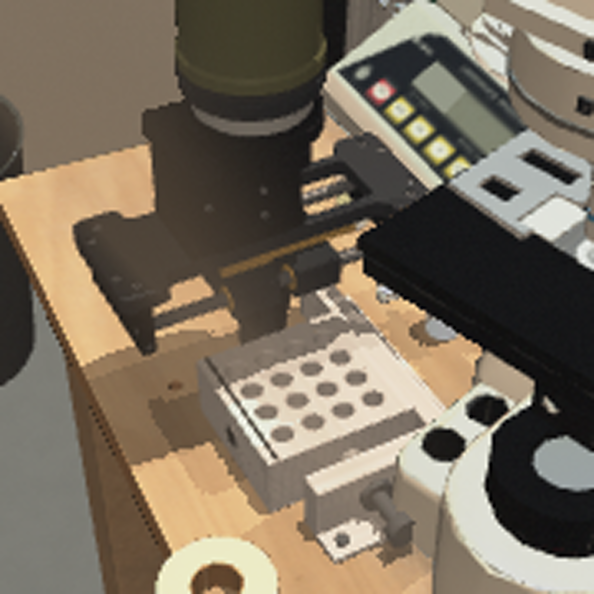

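servo_tool(
  series=[
    {"travel":[0.002,0,0],"angular":[0,0,0]},
    {"travel":[0.004,0,0],"angular":[0,0,0]},
    {"travel":[0.008,0,0],"angular":[0,0,0]},
    {"travel":[0.012,0,0],"angular":[0,0,0]},
    {"travel":[0.012,0,-0.02],"angular":[0,0,0]},
  ],
)

```text
time: 21.15
position: [0.4633, 0.1901, 0.0411]
tool_rot: [-1.837, -2.546, 0.009]
ft_force: [0.3, 0.0, -0.1]
grip_width: 0.003
```

servo_tool(
  series=[
    {"travel":[0.01,0,-0.03],"angular":[0,0,0]},
    {"travel":[0.02,-0.01,-0.03],"angular":[0,0,0]},
    {"travel":[0.03,-0.01,-0.02],"angular":[0,0,0]},
    {"travel":[0.03,-0.01,0],"angular":[0,0,0]},
    {"travel":[0.02,0,0],"angular":[0,0,0]},
  ],
)

```text
time: 21.65
position: [0.4006, 0.2881, 0.1242]
tool_rot: [-1.834, -2.551, -0.002]
ft_force: [-0.1, -0.1, -0.3]
grip_width: 0.002
```

```bash
python3 look.py 27
```

```text
108.58257887915032 [0.40059465 0.28812623 0.124198  ] [-0.07475707 -0.07046067 -0.32504874] fence [-0.11446126 -0.08482754]
```

View pics/t27.png

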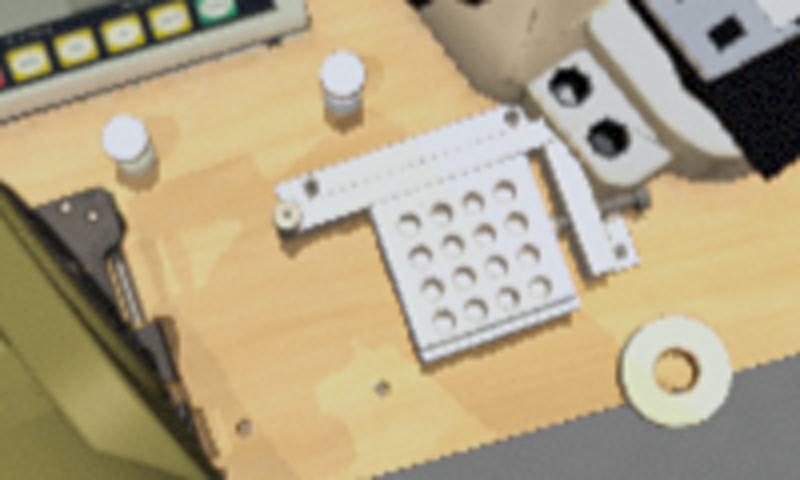

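View pics/s27.png

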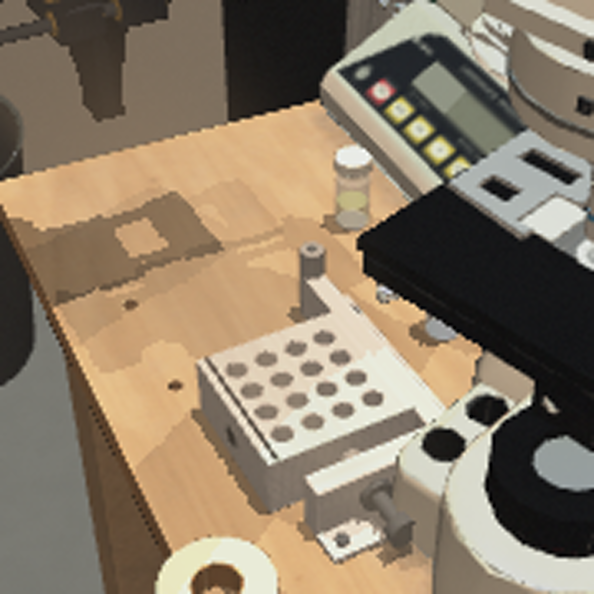

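```bash
python3 - <<'E'
from cor import *
cor([579,305],[423,363]); cor([423,363],[370,208])
im=cv2.imread("pics/t27.png");cv2.imwrite("pics/t27z.png",cv2.resize(im[100:380,260:660],None,fx=2,fy=2,interpolation=cv2.INTER_CUBIC))
E
```

```text
top corner in fence 0.1355805208546711 -0.09917388560799956
top corner in fence 0.04318290908265616 -0.10060448032370108
dir rel fence 0.8870412226886735 0.09240868607664858
top corner in fence 0.04318290908265616 -0.10060448032370108
top corner in fence 0.044420627665163345 -0.00980789765578943
dir rel fence -90.78099479896082 0.09080501842662879
```

View pics/t27z.png

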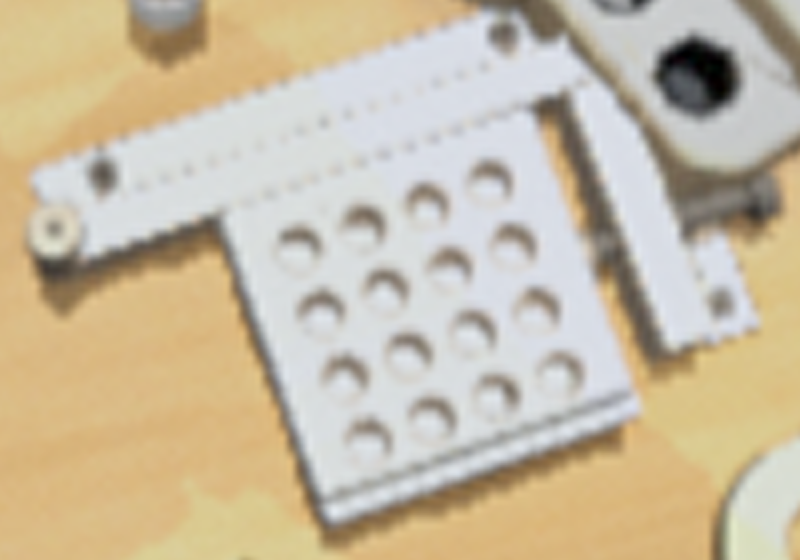

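```bash
python3 -c "
from h import *
s=ctrl.get_state();print(s['time'],s['ft_force'],abs(s['qd']).max())
print(ctrl.close_job())"
```

```text
21.75 [-0.86499863 -0.46661321 -0.30653768] 0.0555192690512832
the job is handed in; nothing more can be done
None
```

The block is pressed home against the set screw, flush along the fence with the thermometer hole towards the robot. I handed the job in at about 21.8 s; no verdict is reported.

**What I did**
- **Swing:** I pushed the block with the closed fingers until its corner caught on the post. I then swung it a quarter turn about the post.
- **Slide:** I lifted off, moved round to the block's post-side face and slid it along the fence.
- **Press:** I felt for the screw in small steps and held about 12.5–13.5 N at the wrist for over 0.5 s. Sliding took about 5–6 N, so I estimate about 7–8 N on the screw. If table friction relaxed, the screw may have taken up to about 13 N, still under the 20 N limit.

**Last checks, after backing off**
- **Position:** In the top view the block's centre is about 90 mm along the fence, at fence y of about -54 mm.
- **Angle:** It is within about 1 degree of square, which is within the picking error.
- **Surroundings:** The block touches the screw tip. The vials and the tape roll look unmoved, and the arm is clear of everything.

**What went wrong or disagreed**
- **Force spike:** Near the end of the swing, rubbing of the fingers on the block raised the wrist force to about 20 N sideways. I backed off and followed the arc again. I only read the force at the end of each move, so a short peak nearer the 25 N limit can't be ruled out.
- **Camera mismatch:** The top and side views disagree by about 5–6 mm in world x, so I took the final position relative to the post in the top view alone.

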